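# Load the parts cleaner and set its stroke screw

### The job

Pour all six joint balls from the yellow cup into the blue bowl of the parts cleaner, then stand the empty cup upright on the bench and let go of it. Then set the brass stroke thumbscrew: turn it clockwise until it seats, back it off a quarter turn, and finish still gripping it there, so that it cannot creep while its lock is done up. Leave the green tin, the jar and the wrench where they are.

Things in the scene. Friction and masses are not known exactly. Their poses are not given: they have to be found in the camera images.
- cup: round open yellow cup holding six steel balls, standing on the bench; 80 mm high, outside diameter 52 mm at the foot widening to 60 mm at the rim, wall 3 mm, inner floor 5 mm up, about 0.12 kg empty and 0.32 kg full; origin at the centre of its underside, z up along its axis; its yaw means nothing
- cleaner: bench-top vibratory parts cleaner, fixed to the bench: a grey body 160 x 310 mm with its deck 45 mm above the bench, an open blue bowl on the deck at the +y end and a brass thumbscrew at the -y end; origin on the bench at the centre of its underside, long side along its y
- bowl_in (a point): centre of the bowl's inner floor, 49 mm above the bench; 80 mm along the cleaner's +y from its origin. Bowl inside about 102 mm across at the floor and 120 mm at the rim, rim 95 mm above the bench (46 mm deep), wall 4 mm
- screw_grip (a point): on the thumbscrew's upright axis, 79 mm above the bench, 90 mm along the cleaner's -y. The thumbscrew: brass bar 42 mm long, 12 thick, its top 91 mm above the bench, on a brass disc (36 mm diameter, upper face 59 mm up) over a 60 mm dark steel collar. The frame turns with the bar: x along its length, y across its thickness, z up; a red line on top marks the -x half
- screw (a joint): angle in rad that the thumbscrew is backed off: 0 = seated at a hard stop, red line at the red dot on the collar (cleaner's -x side); grows anticlockwise seen from above, up to 3.2 (clockwise screws in); a quarter turn is 1.57. Starts at 0.6 to 1.15, does not rise or sink, stays where left, turns with about 0.05 N m
- tin: green tin, 52 mm across, 100 mm high, standing on the bench (origin under its centre); bystander
- jar: amber jar with black cap, 56 mm across, 70 mm high, standing on the bench (origin under its centre); bystander
- wrench: steel wrench lying flat on the bench, along its x; bystander
- ball0_center (a point): centre of steel ball 0 of six (20 mm diameter, 33 g); all six start in the cup
- ball1_center (a point): centre of steel ball 1 of six (20 mm diameter, 33 g); all six start in the cup
- ball2_center (a point): centre of steel ball 2 of six (20 mm diameter, 33 g); all six start in the cup
- ball3_center (a point): centre of steel ball 3 of six (20 mm diameter, 33 g); all six start in the cup
- ball4_center (a point): centre of steel ball 4 of six (20 mm diameter, 33 g); all six start in the cup
- ball5_center (a point): centre of steel ball 5 of six (20 mm diameter, 33 g); all six start in the cup
Mind the look-alikes: they are no part of the job. Several things look just like the cup: the one meant starts farthest to the robot's right.

How it is judged:
By the outcome, as a careful person would: the job done as asked, in the order asked, and still so for the second after the job is handed in, while the arm keeps its last pose, push and grip.
It also fails if it takes over 67 s, if anything falls off the work surface, if the arm or the gripper's body presses on something with over 40 N, if the wrist force passes 120 N, or if a joint passes its speed limit or range.

### The arm

A 7-joint arm with a two-finger parallel gripper is mounted at the origin on the work surface. World frame = base frame: x ahead of the robot, y to its left, z up, the work surface at z = 0. Lengths are in m, angles in rad, forces in N, time in s.
With the tool pointing down it reaches from about 0.425 to 1.025 m from the base axis. Payload 9.4 kg.
Tool frame: the origin (TCP) lies between the finger pads; the fingertips stand 11 mm ahead of it and the grasp point (between the pads) lies 8 mm behind it (nose_length is the distance from the TCP to the fingertips, in m); z points along the fingers, y is the direction in which the jaws open and shut (so a half turn about z gives the same grasp; the last joint's range is limited). The gripper opens to 93 mm and grips with 3 to 60 N. Pads are 15 mm wide; open, the fingers measure 128 mm over their backs; the gripper's body (75 mm by 188 mm) begins 65 mm behind the grasp point.
Start: joints at [1.13, 0.599, -0.003, 1.599, 0.002, 0.943, -0.08], TCP at [0.258, -0.678, 0.23] pointing down, gripper open.
Joint ranges: [-2.57, 2.57], [-0.35, 1.97], [-1.29, 1.29], [0.11, 2.56], [-1.05, 4.19], [0.11, 1.86], [-2.63, 2.63]. Speed limits (rad/s): [2.22, 2.22, 3.01, 3.01, 3.14, 3.14, 3.14].

### API

Orientations are given as a unit quaternion [x, y, z, w].
In Python, from plant import get_obs, snapshot, finish_job, nose_length gives the robot as it stands.
- The arm moves only by the tool apply_moves, never from a script. Its argument "increments" is text: rows parted by semicolons, each of 7 numbers parted by spaces: the shift along the tool's x, y, z scaled (see below), then the turn, a rotation vector about the tool's x, y, z scaled (see below), then the opening, from -1 (shut) to 1 (fully open), so that 0 is half open. In form: tx ty tz rx ry rz grip; .... A call has 1 to 12 rows; each row is the pose to reach, as a shift and turn from the pose measured when the call began, along the tool's axes at that moment; what a row does not reach only later rows make up. The controller multiplies each number of a shift by 400 mm and each number of a turn by pi/2 rad. A row lasts 1/12 s, in which the tool goes at most 41.7 mm and 7.16 degrees, less where a joint would pass 70% of its speed; a pose out of reach is approached as far as the arm can. A call with a number of a shift or a turn outside -1 to 1 is refused whole. A call with a gripper value outside its range is refused whole. The fingers move at their own pace and stop on an object; "grip_force" is the grip in N (left out, the last holds). Time passes only in rows, so rows that repeat a pose let the fingers close. It gives the time, the measured TCP pose, the force and the opening at its end, in the units of the state.
- get_obs(): the state, without advancing time (a new reading comes with each control period).
- snapshot(name): name is "scene" or "side" or "wrist"; returns a dict with "color" (384x512x3 uint8, red, green, blue), "vertical_fov" (degrees; the focal length in pixels is half the picture's height over the tangent of half this angle, whatever the lens; pixels are square), "cx", "cy" (the principal point, pixels), "T" (4x4, takes a point from camera to world coordinates). Camera axes: x right, y down, z forward; pixel columns grow to the right and rows downward; lengths in m; the calibration is good to about 2 mm. The wrist camera is an equidistant fisheye: a pixel r from the principal point sees the ray r / f radians off the axis. A picture is of the moment at which its call begins. There is no depth.
- finish_job(): hands the job in, once; it reports no verdict.
The state is a dict: "clock": time; "q": joint angles; "qvel": joint speeds; "effort": joint torques, N m; "ee_pos": TCP position; "orientation": TCP orientation; "wrist_force": force on the tool from outside, world axes, zero at the start; "ft_torque": the same for the moment, N m; "width": opening from 0.0 (shut) to 1.0 (fully open).
Only numpy, scipy, OpenCV 4.12 (cv2) and the standard library are available. Lean on these libraries where they do the work, as an engineer would, in place of code of your own. Each camera call takes 0.05 s, during which the arm holds its last target.

## Working session

There is one attempt and no reset: what is moved stays moved. The work goes in short steps, Python scripts to look and compute and a tool call to move; the robot and the scene stay as the last step left them, time stands still between calls to the robot, and variables do not carry over. Pictures are saved under pics/ and viewed, and the job is handed in when it is done.

Besides the shell and the picture viewer there is one more tool, called after "Emit:" in YAML: its name, and indented under it one key for each argument. apply_moves: Moves the arm, as the interface text tells. Its arguments: {"type":"object","properties":{"increments":{"type":"string"},"grip_force":{"type":"number"}},"required":["increments"]}

```bash
mkdir -p pics; ls; cat > h.py <<'E'
import numpy as np, cv2, json
from plant import get_obs, snapshot, finish_job, nose_length
from scipy.spatial.transform import Rotation as R
def snap(n,f):
    s=snapshot(n); cv2.imwrite('pics/'+f+'.png',s['color'][:,:,::-1]); np.savez('pics/'+f+'.npz',T=s['T'],v=s['vertical_fov'],cx=s['cx'],cy=s['cy'],color=s['color']); return s
def ray(f,u,v,fish=False):
    d=np.load('pics/'+f+'.npz'); T=d['T']; H=d['color'].shape[0]; fo=H/2/np.tan(np.radians(d['v'])/2)
    x=np.array([u-d['cx'],v-d['cy']])
    if fish:
        r=np.hypot(*x); th=r/fo; c=np.array([*(x/max(r,1e-9)*np.sin(th)),np.cos(th)])
    else: c=np.array([*(x/fo),1.])
    return T[:3,3],T[:3,:3]@c
def atz(f,u,v,z,fish=False):
    o,c=ray(f,u,v,fish); return o+c*(z-o[2])/c[2]
def proj(f,P,fish=False):
    d=np.load('pics/'+f+'.npz'); T=d['T']; H=d['color'].shape[0]; fo=H/2/np.tan(np.radians(d['v'])/2)
    p=T[:3,:3].T@(np.array(P)-T[:3,3])
    if fish:
        r=np.hypot(p[0],p[1]); th=np.arctan2(r,p[2]); return d['cx']+fo*th*p[0]/r, d['cy']+fo*th*p[1]/r
    return d['cx']+fo*p[0]/p[2], d['cy']+fo*p[1]/p[2]
def st():
    o=get_obs(); print({k:np.round(o[k],4).tolist() for k in ('clock','q','ee_pos','orientation','wrist_force','ft_torque','width')}); return o
E
python3 - <<'E'
from h import *
st(); print(nose_length)
for n in ('scene','side','wrist'):
    s=snap(n,n+'0'); print(n,s['vertical_fov'],s['cx'],s['cy'],np.round(s['T'],3).tolist())
E
```

```text
pics
{'clock': 0.0, 'q': [1.1303, 0.6001, -0.0026, 1.6001, 0.0018, 0.9429, -0.0798], 'ee_pos': [0.2578, -0.6771, 0.2288], 'orientation': [0.9835, 0.1809, -0.0002, -0.0007], 'wrist_force': [-0.1747, 0.8061, 0.3273], 'ft_torque': [0.0102, 0.0254, -0.0416], 'width': 0.9999}
0.011
scene 46.390763193979694 254.17770987134978 197.4152297353641 [[-0.789, 0.45, -0.418, 1.092], [0.614, 0.595, -0.519, 0.728], [0.015, -0.666, -0.745, 1.079], [0.0, 0.0, 0.0, 1.0]]
side 49.919019390857564 252.23768112848205 192.57662861678907 [[-0.999, -0.018, 0.052, 0.462], [-0.051, 0.66, -0.749, 0.825], [-0.021, -0.751, -0.66, 0.805], [0.0, 0.0, 0.0, 1.0]]
wrist 65.70646984690485 257.09610556327226 194.36125526976738 [[0.356, -0.894, -0.272, 0.334], [-0.934, -0.342, -0.101, -0.648], [-0.003, 0.29, -0.957, 0.383], [0.0, 0.0, 0.0, 1.0]]
```

View pics/scene0.png

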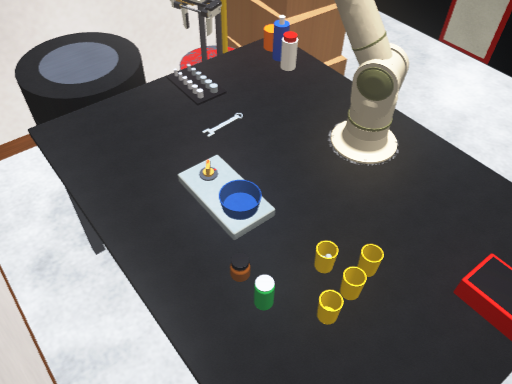

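View pics/side0.png

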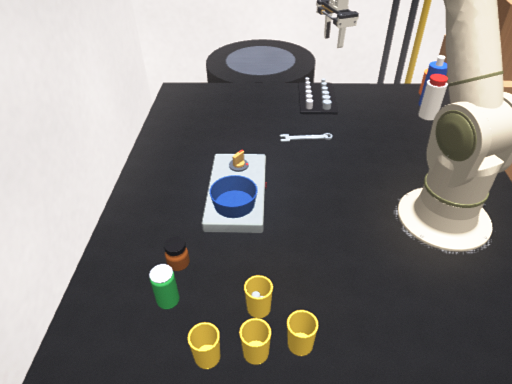

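View pics/wrist0.png

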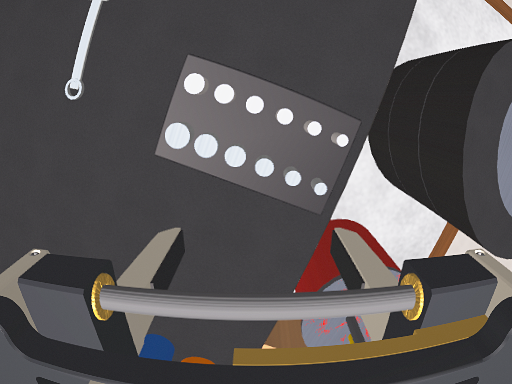

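Scene: four yellow cups. The one with the balls is at scene (326,257) and side (258,297), and it is also the one with smallest y (the robot's right). The cleaner is at scene (225,195), with the screw at (209,170) and the bowl at (240,200).

```bash
python3 - <<'E'
from h import *
for f in ('scene0','side0'):
    c=np.load(f'pics/{f}.npz')['color']; hsv=cv2.cvtColor(c,cv2.COLOR_RGB2HSV)
    for name,lo,hi in (('yel',(20,150,90),(32,255,255)),('blue',(105,150,40),(125,255,255)),('green',(50,120,40),(80,255,255)),('amber',(3,150,50),(17,255,255))):
        m=cv2.inRange(hsv,lo,hi); n,l,s,ce=cv2.connectedComponentsWithStats(m)
        print(f,name,[(s[i].tolist(),ce[i].round(1).tolist()) for i in range(1,n) if s[i][4]>60])
    x0,y0,w,h=(165,145,120,100) if f=='scene0' else (195,140,90,100)
    cv2.imwrite(f'pics/{f}_c.png',cv2.resize(c[y0:y0+h,x0:x0+w,::-1],None,fx=6,fy=6,interpolation=cv2.INTER_CUBIC)[:600])
    x0,y0,w,h=(300,230,100,100) if f=='scene0' else (180,270,145,100)
    cv2.imwrite(f'pics/{f}_d.png',cv2.resize(c[y0:y0+h,x0:x0+w,::-1],None,fx=5,fy=5,interpolation=cv2.INTER_CUBIC))
E
```

```text
scene0 yel [([221, 0, 7, 53, 280], [224.0, 25.5]), ([315, 240, 24, 33, 581], [325.3, 255.8]), ([317, 244, 67, 81, 1999], [349.4, 283.7])]
scene0 blue [([274, 20, 15, 8, 63], [281.0, 24.0]), ([273, 49, 7, 12, 72], [276.3, 54.7]), ([219, 180, 43, 32, 1073], [239.7, 195.4])]
scene0 green [([254, 285, 21, 25, 361], [263.4, 298.6])]
scene0 amber [([263, 23, 11, 29, 196], [268.0, 38.8]), ([0, 135, 36, 25, 442], [15.6, 146.0]), ([230, 264, 20, 17, 195], [239.9, 273.7]), ([0, 267, 56, 117, 177], [28.3, 327.6])]
side0 yel [([406, 0, 25, 83, 385], [417.9, 38.9]), ([244, 277, 29, 42, 842], [258.2, 297.0]), ([287, 312, 30, 44, 489], [299.8, 342.8]), ([289, 312, 28, 23, 502], [302.3, 322.8]), ([242, 320, 27, 23, 506], [255.0, 331.1]), ([190, 324, 28, 25, 521], [203.2, 335.6]), ([188, 332, 32, 37, 492], [206.9, 356.0]), ([240, 335, 31, 29, 465], [255.6, 352.2])]
side0 blue [([430, 62, 17, 13, 111], [439.0, 67.7]), ([210, 176, 47, 32, 1045], [231.0, 192.2])]
side0 green [([150, 272, 29, 37, 626], [165.9, 293.1])]
side0 amber [([165, 248, 24, 23, 319], [178.0, 260.4])]
```

View pics/scene0_c.png

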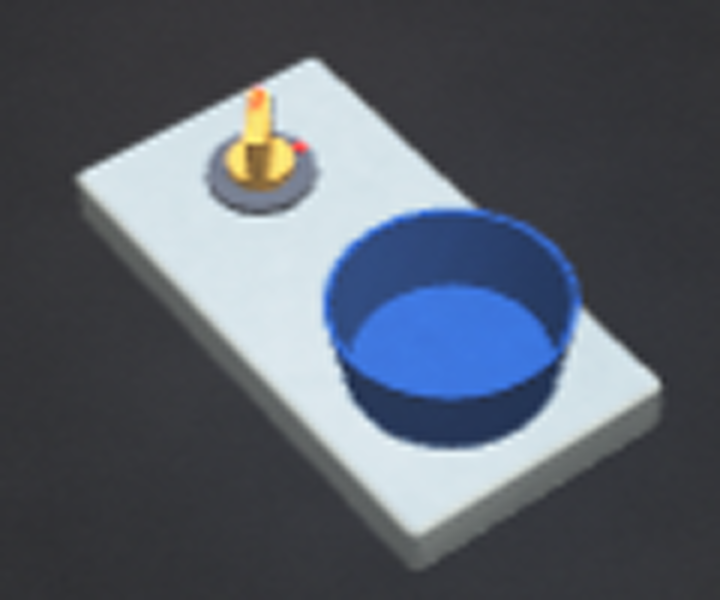

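View pics/side0_c.png

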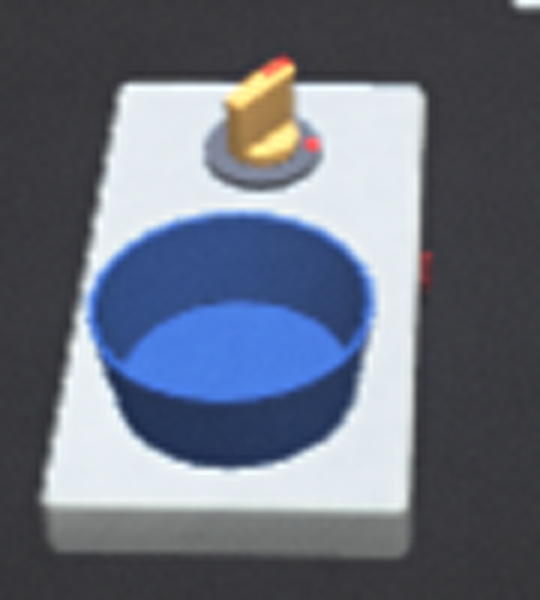

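View pics/scene0_d.png

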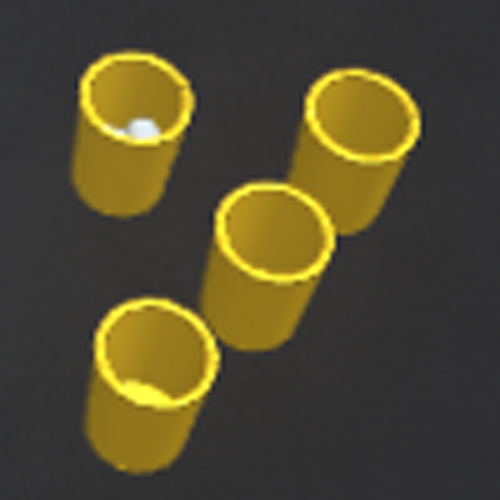

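View pics/side0_d.png

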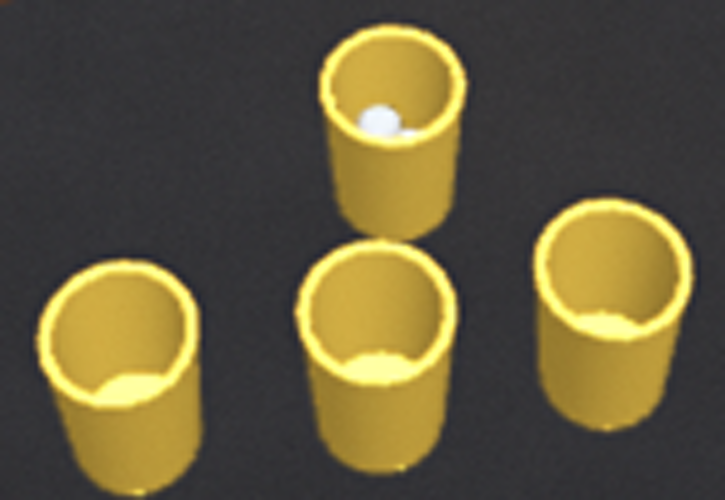

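```bash
python3 - <<'E'
from h import *
def S(x,y,x0,y0,k): return x0+(x+.5)/k-.5, y0+(y+.5)/k-.5
A=lambda x,y,z: atz('scene0',*S(x,y,165,145,6),z).round(4)
B=lambda x,y,z: atz('side0',*S(x,y,195,140,6),z).round(4)
print('deck scene',[A(*p,.045)[:2] for p in((316,58),(76,180),(416,535),(662,385))])
print('deck side',[B(*p,.045)[:2] for p in((118,84),(425,86),(410,512),(42,506))])
print('bowlrim',A(452,304,.095),B(231,308,.095))
print('bowlfloor',A(452,342,.049),B(233,352,.049))
print('reddot',A(300,147,.05),B(312,145,.05))
print('collar',A(263,172,.05),B(264,150,.05))
print('bar red tip', A(257,88,.091),B(290,62,.091), 'other end',A(257,138,.091),B(232,100,.091))
C=lambda x,y,z: atz('scene0',*S(x,y,300,230,5),z).round(4)
D=lambda x,y,z: atz('side0',*S(x,y,180,270,5),z).round(4)
for a,b in (((136,97),(393,85)),((362,115),(613,269)),((274,231),(377,312)),((157,352),(120,333))): print('cup',C(*a,.08),D(*b,.08))
E
```

```text
deck scene [array([ 0.4916, -0.2221]), array([ 0.6497, -0.2203]), array([0.6451, 0.0834]), array([0.4903, 0.082 ])]
deck side [array([ 0.6498, -0.2188]), array([ 0.4894, -0.2206]), array([0.4875, 0.0874]), array([0.6456, 0.0887])]
bowlrim [0.5686 0.0103 0.095 ] [0.5679 0.0145 0.095 ]
bowlfloor [ 0.5597 -0.0023  0.049 ] [ 0.5712 -0.0076  0.049 ]
reddot [ 0.5419 -0.1644  0.05  ] [ 0.5445 -0.1622  0.05  ]
collar [ 0.5686 -0.1606  0.05  ] [ 0.5684 -0.1576  0.05  ]
bar red tip [ 0.5567 -0.1794  0.091 ] [ 0.5551 -0.1759  0.091 ] other end [ 0.5779 -0.1479  0.091 ] [ 0.5812 -0.1436  0.091 ]
cup [0.4898 0.2998 0.08  ] [0.4906 0.3028 0.08  ]
cup [0.4003 0.3827 0.08  ] [0.4014 0.386  0.08  ]
cup [0.4918 0.4046 0.08  ] [0.4926 0.4079 0.08  ]
cup [0.5896 0.4179 0.08  ] [0.5904 0.4205 0.08  ]
```

```bash
cat >> h.py <<'E'
def inc(P,Rt=None,o=None,grip=1):
    o=o or get_obs(); R0=R.from_quat(o['orientation'])
    t=R0.inv().apply(np.array(P)-o['ee_pos'])/0.4
    rv=np.zeros(3) if Rt is None else (R0.inv()*Rt).as_rotvec()/(np.pi/2)
    print('INC',np.round(np.r_[t,rv],4).tolist(), 'rows',round(np.linalg.norm(t)*.4/.0417,1),round(np.linalg.norm(rv)*90/7.16,1))
    return np.r_[t,rv]
def log():
    o=get_obs(); open('log.txt','a').write(json.dumps([float(o['clock']),*map(float,o['q']),*map(float,o['ee_pos']),*map(float,o['orientation'])])+'\n')
def axes(z,y):
    z=np.array(z,float); z/=np.linalg.norm(z); y=np.array(y,float); y-=z*(y@z); y/=np.linalg.norm(y)
    return R.from_matrix(np.c_[np.cross(y,z),y,z])
E
python3 - <<'E'
from h import *
log(); inc([.56,-.38,.30])
E
```

```text
INC [0.9704, -0.4258, -0.1772, 0.0, 0.0, 0.0] rows 10.3 0.0
```

Emit:
apply_moves:
  increments: "0.485 -0.213 -0.089 0 0 0 1; 0.485 -0.213 -0.089 0 0 0 1; 0.485 -0.213 -0.089 0 0 0 1;0.485 -0.213 -0.089 0 0 0 1;0.97 -0.426 -0.177 0 0 0 1;0.97 -0.426 -0.177 0 0 0 1;0.97 -0.426 -0.177 0 0 0 1;0.97 -0.426 -0.177 0 0 0 1;0.97 -0.426 -0.177 0 0 0 1;0.97 -0.426 -0.177 0 0 0 1;0.97 -0.426 -0.177 0 0 0 1"
  grip_force: 30

```text
clock: 1.07
ee_pos: [0.5654, -0.3734, 0.3006]
orientation: [0.983, 0.185, 0.002, -0.002]
wrist_force: [1.4, 1.3, 0.0]
width: 0.997
```

```bash
python3 - <<'E'
from h import *
st(); log(); inc([.57,0.0,.35],axes([0,0,-1],[1,0,0]))
E
```

```text
{'clock': 1.0667, 'q': [0.5228, 0.4773, -0.0316, 1.6377, 0.0118, 1.0262, -0.7106], 'ee_pos': [0.5654, -0.3734, 0.3006], 'orientation': [0.9828, 0.1847, 0.0017, -0.0015], 'wrist_force': [1.433, 1.3222, 0.0474], 'ft_torque': [0.0579, -0.0271, 0.0051], 'width': 0.9968}
INC [0.3502, -0.8658, -0.12, 0.0001, -0.0031, -0.7634] rows 9.0 9.6
```

Emit:
apply_moves:
  increments: "0.175 -0.433 -0.06 0 0 -0.382 1;0.175 -0.433 -0.06 0 0 -0.382 1;0.175 -0.433 -0.06 0 0 -0.382 1;0.175 -0.433 -0.06 0 0 -0.382 1;0.35 -0.866 -0.12 0 0 -0.763 1;0.35 -0.866 -0.12 0 0 -0.763 1;0.35 -0.866 -0.12 0 0 -0.763 1;0.35 -0.866 -0.12 0 0 -0.763 1;0.35 -0.866 -0.12 0 0 -0.763 1;0.35 -0.866 -0.12 0 0 -0.763 1"

```text
clock: 1.9
ee_pos: [0.5696, 0.0079, 0.3513]
orientation: [0.702, 0.712, 0.004, -0.001]
wrist_force: [-0.2, -0.2, -0.0]
width: 0.998
```

```bash
python3 - <<'E'
from h import *
st(); log()
for y in (1,-1): inc([.57,0.05,.35],axes([0,y,-1],[1,0,0]))
E
```

```text
{'clock': 1.9, 'q': [0.2047, 0.3156, -0.4189, 1.7947, 0.1388, 1.0555, -0.2496], 'ee_pos': [0.5696, 0.0079, 0.3513], 'orientation': [0.7021, 0.7121, 0.004, -0.0008], 'wrist_force': [-0.2073, -0.2473, -0.0054], 'ft_torque': [-0.0067, -0.088, -0.0216], 'width': 0.9975}
INC [0.1051, 0.0024, 0.0041, -0.0008, 0.4956, 0.0097] rows 1.0 6.2
INC [0.1051, 0.0024, 0.0041, 0.0063, -0.5043, 0.0074] rows 1.0 6.3
```

Emit:
apply_moves:
  increments: "0.105 0 0 0 0.1 0 1;0.105 0 0 0 0.2 0 1;0.105 0 0 0 0.3 0 1;0.105 0 0 0 0.4 0 1;0.105 0 0 0 0.5 0 1;0.105 0 0 0 0.5 0 1;0.105 0 0 0 0.5 0 1;0.105 0 0 0 0.5 0 1"

```text
clock: 2.57
ee_pos: [0.569, 0.0464, 0.3492]
orientation: [0.649, 0.655, 0.273, -0.275]
wrist_force: [0.7, 0.2, 0.3]
width: 1.001
```

```bash
python3 - <<'E'
from h import *
import itertools
st(); log()
D=np.array([json.loads(l) for l in open('log.txt')]);Q=D[:,1:8];O=R.from_quat(D[:,11:15])
res=[]
for s in itertools.product((1,-1),repeat=6):
    def Ro(q,o1,o7):
        return R.from_euler('z',-q[0]+o1)*R.from_euler('y',s[0]*q[1])*R.from_euler('z',s[1]*q[2])*R.from_euler('y',s[2]*q[3])*R.from_euler('z',s[3]*q[4])*R.from_euler('y',s[4]*q[5])*R.from_euler('z',s[5]*q[6]+o7)
    from scipy.optimize import least_squares
    f=lambda p: np.concatenate([(Ro(q,*p).inv()*o).as_rotvec() for q,o in zip(Q,O)])
    for x0 in (0,1.57,3.14,-1.57):
      for x1 in (0,1.57,3.14,-1.57):
        r=least_squares(f,[x0,x1]); res.append((r.cost,s,r.x.round(3).tolist()))
res.sort(key=lambda a:a[0])
for r in res[:8]: print(r)
E
```

```text
{'clock': 2.5667, 'q': [0.6866, 0.5031, -0.6775, 1.8398, -0.5718, 1.0407, 0.4023], 'ee_pos': [0.569, 0.0464, 0.3492], 'orientation': [0.6491, 0.6548, 0.2727, -0.2749], 'wrist_force': [0.7468, 0.212, 0.319], 'ft_torque': [-0.7144, -0.1383, 0.0387], 'width': 1.0009}
(np.float64(4.199283670904683e-31), (-1, -1, -1, -1, -1, -1), [-3.142, -1.571])
(np.float64(4.214400396580133e-31), (1, -1, 1, -1, 1, -1), [-0.0, 1.571])
(np.float64(2.466421706431599e-29), (-1, -1, -1, -1, -1, -1), [3.142, 4.712])
(np.float64(2.5886355527918353e-29), (-1, -1, -1, -1, -1, -1), [3.142, 4.712])
(np.float64(7.476088045185673e-29), (-1, -1, -1, -1, -1, -1), [-3.142, -1.571])
(np.float64(1.1201331904279991e-28), (1, -1, 1, -1, 1, -1), [-0.0, 1.571])
(np.float64(1.7479593606185102e-28), (1, -1, 1, -1, 1, -1), [6.283, 1.571])
(np.float64(2.570621342660774e-28), (-1, -1, -1, -1, -1, -1), [3.142, 4.712])
```

```bash
cat > kin.py <<'E'
import numpy as np
from scipy.spatial.transform import Rotation as R
def chain(q):
    r=R.identity(); out=[r]
    for ax,a in zip('zyzyzyz',(-q[0],q[1],-q[2],q[3],-q[4],q[5],-q[6]+np.pi/2)):
        r=r*R.from_euler(ax,a); out.append(r)
    return out
E
python3 - <<'E'
from h import *; from kin import *
D=np.array([json.loads(l) for l in open('log.txt')])
P=D[:,8:11]
def fit(un):
    A=np.vstack([np.column_stack([chain(d[1:8])[f].as_matrix()[:,a] for f,a in un]) for d in D])
    x,_,rk,sv=np.linalg.lstsq(A,P.ravel(),rcond=None); r=A@x-P.ravel()
    print(un,x.round(4),'rms',np.sqrt((r**2).mean()),'rk',rk,sv[-1].round(4))
fit([(0,2),(2,2),(4,2),(7,2)])
fit([(0,2),(2,2),(4,2),(7,2),(2,1)])
fit([(0,2),(2,2),(4,2),(7,2),(3,0),(4,0)])
fit([(0,2),(2,2),(4,2),(7,2),(1,1),(3,1),(5,1)])
fit([(0,2),(1,0),(2,2),(4,2),(7,2),(1,1),(3,0),(4,0),(6,0)])
E
```

```text
[(0, 2), (2, 2), (4, 2), (7, 2)] [0.1206 0.7779 0.3657 0.3259] rms 0.025781423880039043 rk 4 0.2166
[(0, 2), (2, 2), (4, 2), (7, 2), (2, 1)] [ 0.2943  0.6225  0.4623  0.3079 -0.0569] rms 0.003374207667034743 rk 5 0.1853
[(0, 2), (2, 2), (4, 2), (7, 2), (3, 0), (4, 0)] [ 0.0734  0.7164  0.3656  0.3591 -0.053  -0.1344] rms 0.025190327734342318 rk 6 0.1101
[(0, 2), (2, 2), (4, 2), (7, 2), (1, 1), (3, 1), (5, 1)] [ 2.836e-01  6.469e-01  4.423e-01  3.283e-01 -2.990e-02 -2.640e-02
 -4.000e-04] rms 4.0958611547562113e-16 rk 7 0.1244
[(0, 2), (1, 0), (2, 2), (4, 2), (7, 2), (1, 1), (3, 0), (4, 0), (6, 0)] [ 0.2631 -0.001   0.5809  0.4447  0.3205 -0.0566 -0.0009 -0.0841  0.0124] rms 0.00022828654494072215 rk 9 0.0291
```

```bash
cat >> kin.py <<'E'
LIM=np.array([[-2.57,2.57],[-.35,1.97],[-1.29,1.29],[.11,2.56],[-1.05,4.19],[.11,1.86],[-2.63,2.63]])
V=[(0,2,.2836),(2,2,.6469),(4,2,.4423),(7,2,.3283),(1,1,-.0299),(3,1,-.0264),(5,1,-.0004)]
def fk(q):
    c=chain(q); return sum(v*c[f].as_matrix()[:,a] for f,a,v in V), c[7]
def jac(q):
    p,r=fk(q); J=np.zeros((6,7))
    for i in range(7):
        e=np.zeros(7); e[i]=1e-6; p2,r2=fk(q+e); J[:3,i]=(p2-p)/1e-6; J[3:,i]=(r2*r.inv()).as_rotvec()/1e-6
    return J
def follow(q,P,Rt,n=40):
    q=np.array(q,float); p0,r0=fk(q); rv=(Rt*r0.inv()).as_rotvec()
    for k in range(1,n+6):
        s=min(1,k/n); pt=p0+(np.array(P)-p0)*s; rt=R.from_rotvec(rv*s)*r0
        p,r=fk(q); e=np.r_[pt-p,(rt*r.inv()).as_rotvec()]
        J=jac(q); act=np.ones(7,bool)
        for _ in range(4):
            Ja=J*act; dq=Ja.T@np.linalg.solve(Ja@Ja.T+1e-5*np.eye(6),e)
            bad=act&(((q+dq)<LIM[:,0]+.01)|((q+dq)>LIM[:,1]-.01))
            if not bad.any(): break
            act&=~bad
        q=q+dq*act
    p,r=fk(q); return q,np.linalg.norm(p-P),np.degrees((Rt*r.inv()).magnitude())
E
python3 - <<'E'
from h import *; from kin import *
q=get_obs()['q']; print(fk(q)[0])
def S(x,y,x0,y0,k): return x0+(x+.5)/k-.5, y0+(y+.5)/k-.5
print('jar',atz('scene0',240,262,.07),atz('side0',176,244,.07)); print('tin',atz('scene0',265,283,.1),atz('side0',162,272,.1))
th=np.radians(45); Rg=axes([0,np.sin(th),-np.cos(th)],[1,0,0]); z=Rg.as_matrix()[:,2]
g=np.array([.490,.3015,.045])
def go(n,P,Rt):
    global q
    q,e,a=follow(q,P,Rt); print(n,np.array(P).round(3),q.round(2),'err',e.round(4),a.round(2))
go('pre',g+.008*z-.1*z,Rg); go('grasp',g+.008*z,Rg); go('lift',g+.008*z+[0,0,.16],Rg)
go('carry',[.568,.0,.21],Rg)
for ph in (20,0,-20,-40,-60,-70,-80):
    t=np.radians(ph); Rp=axes([0,np.sin(t),-np.cos(t)],[1,0,0]); zz=Rp.as_matrix()[:,2]; go('pour%d'%ph,np.array([.568,-.01,.16])+.008*zz,Rp)
E
```

```text
[0.56902456 0.04637694 0.34910784]
jar [0.69871362 0.18512088 0.07      ] [0.69098272 0.18103796 0.07      ]
tin [0.69795502 0.28929906 0.1       ] [0.69657668 0.28716044 0.1       ]
pre [0.49  0.236 0.11 ] [ 0.48  0.88 -0.92  2.24 -0.81  0.16  0.63] err 0.0 0.0
grasp [0.49  0.307 0.039] [ 0.33  0.97 -0.85  2.16 -0.99  0.12  0.81] err 0.0393 1.38
lift [0.49  0.307 0.199] [ 0.29  0.65 -0.81  2.19 -1.03  0.32  0.63] err 0.0 0.0
carry [0.568 0.    0.21 ] [ 0.63  0.66 -0.5   1.93 -0.62  0.89  0.66] err 0.0 0.0
pour20 [ 0.568 -0.007  0.152] [ 0.29  0.56 -0.26  2.01 -0.36  0.64  0.36] err 0.0 0.0
pour0 [ 0.568 -0.01   0.152] [-0.13  0.51  0.07  2.04 -0.06  0.59 -0.02] err 0.0 0.0
pour-20 [ 0.568 -0.013  0.152] [-0.53  0.58  0.39  2.05  0.23  0.63 -0.39] err 0.0 0.0
pour-40 [ 0.568 -0.015  0.154] [-0.81  0.74  0.61  2.03  0.41  0.73 -0.64] err 0.0 0.0
pour-60 [ 0.568 -0.017  0.156] [-0.97  0.96  0.73  2.    0.51  0.85 -0.79] err 0.0 0.0
pour-70 [ 0.568 -0.018  0.157] [-1.02  1.07  0.77  1.98  0.54  0.92 -0.84] err 0.0 0.0
pour-80 [ 0.568 -0.018  0.159] [-1.06  1.19  0.81  1.95  0.56  0.99 -0.89] err 0.0 0.0
```

```bash
python3 - <<'E'
from h import *; from kin import *
q0=get_obs()['q']; g=np.array([.490,.3015,.045])
for tilt in (20,30,40):
  for az in (90,105,120,135,150):
    t=np.radians(tilt);a=np.radians(az); d=np.array([np.cos(a),np.sin(a),0]); Rg=axes(d*np.sin(t)-[0,0,np.cos(t)],[np.sin(a),-np.cos(a),0]); z=Rg.as_matrix()[:,2]
    q,e1,a1=follow(q0,g-.1*z,Rg); q,e,a_=follow(q,g+.008*z,Rg); print(tilt,az,q.round(2),e1.round(4),e.round(4),a_.round(1))
E
```

```text
20 90 [-0.24  0.72 -0.35  2.18 -0.68  0.12  0.18] 0.0 0.0 0.0
20 105 [-0.18  0.75 -0.42  2.12 -0.23  0.25 -0.  ] 0.0 0.0 0.0
20 120 [-0.16  0.77 -0.46  2.05 -0.1   0.38  0.12] 0.0 0.0 0.0
20 135 [-0.15  0.8  -0.5   1.98  0.02  0.52  0.24] 0.0 0.0 0.0
20 150 [-0.14  0.83 -0.54  1.92  0.14  0.64  0.37] 0.0 0.0 0.0
30 90 [-0.    0.79 -0.56  2.18 -1.02  0.12  0.63] 0.0 0.017 0.6
30 105 [ 0.02  0.83 -0.6   2.12 -0.41  0.23  0.27] 0.0 0.0 0.0
30 120 [ 0.    0.85 -0.58  2.02 -0.24  0.43  0.33] 0.0 0.0 0.0
30 135 [-0.02  0.88 -0.59  1.93 -0.09  0.61  0.4 ] 0.0 0.0 0.0
30 150 [-0.04  0.91 -0.62  1.85  0.04  0.77  0.49] 0.0 0.0 0.0
40 90 [ 0.23  0.9  -0.76  2.16 -1.02  0.13  0.76] 0.0 0.0344 1.2
40 105 [ 0.19  0.94 -0.73  2.11 -0.54  0.25  0.5 ] 0.0 0.0 0.0
40 120 [ 0.13  0.94 -0.67  1.99 -0.34  0.49  0.49] 0.0 0.0 0.0
40 135 [ 0.08  0.96 -0.66  1.88 -0.18  0.71  0.53] 0.0 0.0 0.0
40 150 [ 0.03  0.99 -0.67  1.77 -0.04  0.9   0.58] 0.0 0.0 0.0
```

```bash
cat >> h.py <<'E'
def tilt(deg,azdeg):
    t=np.radians(deg);a=np.radians(azdeg); d=np.array([np.cos(a),np.sin(a),0]); return axes(d*np.sin(t)-[0,0,np.cos(t)],[np.sin(a),-np.cos(a),0])
E
python3 - <<'E'
from h import *
g=np.array([.490,.3015,.045]); Rg=tilt(35,125); z=Rg.as_matrix()[:,2]; print(z)
inc(g-.11*z,Rg)
E
```

```text
[-0.32898993  0.46984631 -0.81915204]
INC [-0.0255, -0.1028, 0.7384, 0.2484, -0.1138, -0.2928] rows 7.2 5.0
```

Emit:
apply_moves:
  increments: "-0.013 -0.051 0.37 0.124 -0.057 -0.146 1;-0.013 -0.051 0.37 0.124 -0.057 -0.146 1;-0.013 -0.051 0.37 0.124 -0.057 -0.146 1;-0.0255 -0.103 0.738 0.248 -0.114 -0.293 1;-0.0255 -0.103 0.738 0.248 -0.114 -0.293 1;-0.0255 -0.103 0.738 0.248 -0.114 -0.293 1;-0.0255 -0.103 0.738 0.248 -0.114 -0.293 1;-0.0255 -0.103 0.738 0.248 -0.114 -0.293 1;-0.0255 -0.103 0.738 0.248 -0.114 -0.293 1"

```text
clock: 3.32
ee_pos: [0.5239, 0.2528, 0.1344]
orientation: [0.438, 0.847, 0.138, -0.268]
wrist_force: [0.4, -0.8, -0.3]
width: 1.001
```

```bash
python3 - <<'E'
from h import *; from kin import *
o=st(); print(fk(o['q'])[0])
s=snap('wrist','wrist1'); snap('side','side1')
g=np.array([.490,.3015,.045]); Rg=tilt(35,125); z=Rg.as_matrix()[:,2]
print('rim px',proj('wrist1',[.49,.3015,.08],True),'foot',proj('wrist1',[.49,.3015,0],True))
inc(g+.008*z,Rg)
E
```

```text
{'clock': 3.3167, 'q': [0.1673, 0.7738, -0.6497, 1.8846, -0.22, 0.7736, 0.42], 'ee_pos': [0.5239, 0.2528, 0.1344], 'orientation': [0.438, 0.8471, 0.1377, -0.2676], 'wrist_force': [0.4155, -0.7953, -0.3069], 'ft_torque': [-0.4354, -0.451, 0.0376], 'width': 1.0009}
[0.5239593  0.25275082 0.13433733]
rim px (np.float64(256.49808376431236), np.float64(186.1811571511283)) foot (np.float64(256.71927034615754), np.float64(211.58760357283333))
INC [0.0002, -0.0007, 0.2972, 0.0004, 0.0013, 0.0006] rows 2.9 0.0
```

View pics/wrist1.png

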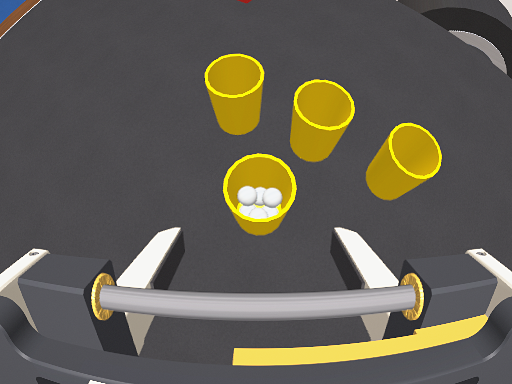

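View pics/side1.png

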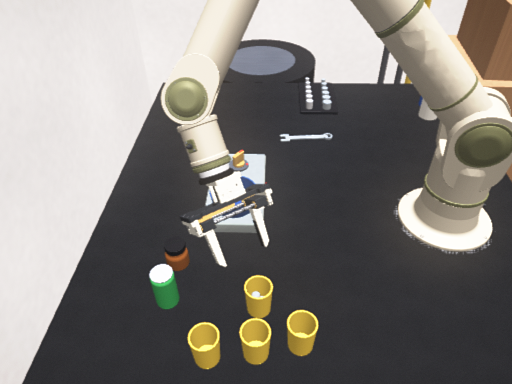

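Wrist view: the cup rim is centred near (260,187), between the open fingers. The six balls are visible inside. The side view shows nothing in the way.

```bash
python3 - <<'E'
from h import *
print(atz('wrist1',259.7,187.5,.08,True),atz('wrist1',259,235,.0,True))
c=np.load('pics/wrist1.npz')['color']; m=cv2.inRange(cv2.cvtColor(c,cv2.COLOR_RGB2HSV),(20,120,60),(35,255,255)); m[:,:215]=0;m[:145]=0;m[:,305:]=0;m[240:]=0
xs=np.where(m.any(0))[0]; print(xs.min(),xs.max(), m.shape, np.where(m.any(1))[0][[0,-1]])
g=np.array([.4915,.3020,.045]); Rg=tilt(35,125); z=Rg.as_matrix()[:,2]
inc(g+.008*z,Rg)
E
```

```text
[0.49277824 0.30207554 0.08      ] [0.50667887 0.28214002 0.        ]
223 304 (384, 512) [145 235]
INC [-0.0007, 0.0031, 0.2966, 0.0004, 0.0013, 0.0006] rows 2.8 0.0
```

Emit:
apply_moves:
  increments: "0 0.003 0.08 0 0 0 1;0 0.003 0.16 0 0 0 1;0 0.003 0.24 0 0 0 1;0 0.003 0.297 0 0 0 1;0 0.003 0.297 0 0 0 1;0 0.003 0.297 0 0 0 1;0 0.003 0.297 0 0 0 1"
  grip_force: 30

```text
clock: 4.0
ee_pos: [0.4908, 0.3048, 0.0399]
orientation: [0.441, 0.846, 0.14, -0.264]
wrist_force: [0.3, -0.2, 0.2]
width: 0.999
```

Emit:
apply_moves:
  increments: "0 0 0 0 0 0 0.5;0 0 0 0 0 0 0.2;0 0 0 0 0 0 0;0 0 0 0 0 0 -0.2;0 0 0 0 0 0 -0.4;0 0 0 0 0 0 -0.4;0 0 0 0 0 0 -0.4;0 0 0 0 0 0 -0.4"
  grip_force: 30

```text
clock: 4.67
ee_pos: [0.4906, 0.3048, 0.0401]
orientation: [0.441, 0.846, 0.139, -0.265]
wrist_force: [0.5, -2.0, 4.8]
width: 0.613
```

```bash
python3 - <<'E'
from h import *
o=st(); s=snap('wrist','wrist2'); snap('scene','scene2')
inc(o['ee_pos']+[0,0,.17])
E
```

```text
{'clock': 4.6667, 'q': [0.0672, 0.8997, -0.6354, 1.9701, -0.2178, 0.528, 0.4092], 'ee_pos': [0.4906, 0.3048, 0.0401], 'orientation': [0.441, 0.8462, 0.1395, -0.2645], 'wrist_force': [0.4769, -1.9595, 4.7998], 'ft_torque': [-0.3462, -0.0542, 0.2238], 'width': 0.6125}
INC [0.2426, 0.0012, -0.349, 0.0, 0.0, 0.0] rows 4.1 0.0
```

View pics/wrist2.png

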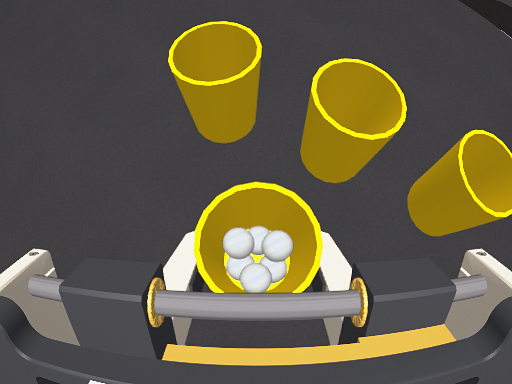

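Cup held: the opening of 57 mm matches its diameter, and all six balls are inside. Lifting.

Emit:
apply_moves:
  increments: "0.03 0 -0.044 0 0 0 -0.5;0.08 0 -0.116 0 0 0 -0.5;0.14 0 -0.2 0 0 0 -0.5;0.2 0 -0.285 0 0 0 -0.5;0.243 0 -0.349 0 0 0 -0.5;0.243 0 -0.349 0 0 0 -0.5;0.243 0 -0.349 0 0 0 -0.5"

```text
clock: 5.35
ee_pos: [0.4909, 0.3046, 0.2112]
orientation: [0.441, 0.847, 0.14, -0.263]
wrist_force: [0.2, -1.4, -4.1]
width: 0.61
```

```bash
python3 - <<'E'
from h import *; from kin import *
o=st(); q=o['q']
def go(n,P,Rt):
    global q
    q,e,a=follow(q,P,Rt); print(n,np.array(P).round(3),q.round(2),'err',e.round(4),a.round(2))
Rc=tilt(35,90); zc=Rc.as_matrix()[:,2]
inc(np.array([.568,.0,.2])+.008*zc,Rc)
go('carry',np.array([.568,.0,.2])+.008*zc,Rc)
for ph in (20,0,-20,-40,-60,-70,-80): 
    Rp=tilt(ph,90); zz=Rp.as_matrix()[:,2]; go(ph,np.array([.568,-.01,.16])+.008*zz,Rp)
E
```

```text
{'clock': 5.35, 'q': [0.1144, 0.6489, -0.6944, 1.897, -0.2824, 0.8119, 0.3288], 'ee_pos': [0.4909, 0.3046, 0.2112], 'orientation': [0.4408, 0.8467, 0.1403, -0.2629], 'wrist_force': [0.1758, -1.3574, -4.0956], 'ft_torque': [-0.8709, -0.7015, -0.0151], 'width': 0.6101}
INC [-0.621, -0.2712, -0.3776, -0.2185, 0.0024, 0.3202] rows 7.4 4.9
carry [0.568 0.005 0.193] [ 0.61  0.63 -0.58  1.96 -0.41  0.75  0.42] err 0.0 0.0
20 [ 0.568 -0.007  0.152] [ 0.38  0.58 -0.4   2.   -0.23  0.62  0.24] err 0.0 0.0
0 [ 0.568 -0.01   0.152] [-0.03  0.51 -0.07  2.03  0.06  0.6  -0.14] err 0.0 0.0
-20 [ 0.568 -0.013  0.152] [-0.43  0.56  0.23  2.04  0.36  0.66 -0.52] err 0.0 0.0
-40 [ 0.568 -0.015  0.154] [-0.7   0.7   0.43  2.03  0.55  0.8  -0.79] err 0.0 0.0
-60 [ 0.568 -0.017  0.156] [-0.87  0.89  0.54  1.99  0.65  0.95 -0.95] err 0.0 0.0
-70 [ 0.568 -0.018  0.157] [-0.92  0.99  0.58  1.97  0.68  1.03 -1.01] err 0.0 0.0
-80 [ 0.568 -0.018  0.159] [-0.96  1.1   0.62  1.95  0.7   1.11 -1.05] err 0.0 0.0
```

Emit:
apply_moves:
  increments: "-0.04 -0.018 -0.025 -0.015 0 0.021 -0.5;-0.11 -0.047 -0.066 -0.038 0 0.056 -0.5;-0.2 -0.088 -0.122 -0.07 0 0.103 -0.5;-0.29 -0.127 -0.177 -0.102 0 0.15 -0.5;-0.38 -0.166 -0.231 -0.134 0 0.196 -0.5;-0.46 -0.2 -0.28 -0.162 0 0.237 -0.5;-0.54 -0.236 -0.328 -0.19 0 0.278 -0.5;-0.6 -0.262 -0.365 -0.211 0 0.309 -0.5;-0.621 -0.271 -0.378 -0.2185 0 0.32 -0.5;-0.621 -0.271 -0.378 -0.2185 0 0.32 -0.5;-0.621 -0.271 -0.378 -0.2185 0 0.32 -0.5"

```text
clock: 6.27
ee_pos: [0.5673, 0.0042, 0.1919]
orientation: [0.675, 0.674, 0.211, -0.212]
wrist_force: [0.8, 1.0, -3.4]
width: 0.605
```

```bash
python3 - <<'E'
from h import *; from kin import *
o=st(); snap('scene','scene3'); snap('wrist','wrist3')
for ph in (10,-20,-45,-55,-65,-75): 
    Rp=tilt(ph,90); zz=Rp.as_matrix()[:,2]; inc(np.array([.568,-.012,.16])+.008*zz,Rp)
E
```

```text
{'clock': 6.2667, 'q': [0.6065, 0.6296, -0.5819, 1.958, -0.4089, 0.7504, 0.4218], 'ee_pos': [0.5673, 0.0042, 0.1919], 'orientation': [0.675, 0.6744, 0.2113, -0.2121], 'wrist_force': [0.7959, 1.0234, -3.4059], 'ft_torque': [-0.8737, -0.0989, 0.0186], 'width': 0.6055}
INC [-0.0927, 0.0017, 0.0594, -0.0009, -0.2763, 0.0018] rows 1.1 3.5
INC [-0.1007, 0.0016, 0.0528, -0.0004, -0.6097, 0.002] rows 1.1 7.7
INC [-0.104, 0.0016, 0.0448, 0.0, -0.8874, 0.0021] rows 1.1 11.2
INC [-0.1043, 0.0016, 0.0413, 0.0002, -0.9986, 0.0022] rows 1.1 12.6
INC [-0.104, 0.0016, 0.0378, 0.0004, -1.1097, 0.0022] rows 1.1 13.9
INC [-0.1031, 0.0016, 0.0345, 0.0006, -1.2208, 0.0022] rows 1.0 15.3
```

View pics/scene3.png

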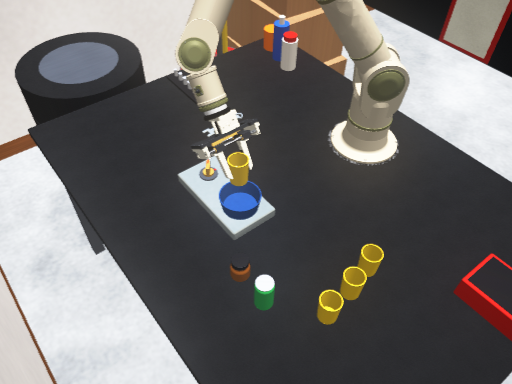

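View pics/wrist3.png

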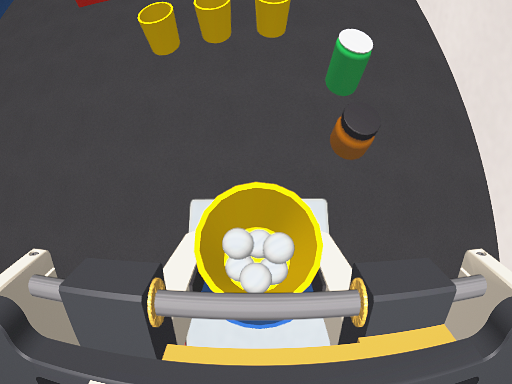

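```bash
python3 - <<'E'
from h import *
for ph in (10,-20,-40): 
    Rp=tilt(ph,90); zz=Rp.as_matrix()[:,2]; inc(np.array([.568,-.037,.15])+.008*zz,Rp)
E
```

```text
INC [-0.1583, 0.0015, 0.0442, -0.0009, -0.2763, 0.0018] rows 1.6 3.5
INC [-0.1663, 0.0015, 0.0376, -0.0004, -0.6097, 0.002] rows 1.6 7.7
INC [-0.1692, 0.0014, 0.0313, -0.0001, -0.8319, 0.0021] rows 1.7 10.5
```

Emit:
apply_moves:
  increments: "-0.04 0 0.01 0 -0.05 0 -0.5;-0.08 0 0.02 0 -0.12 0 -0.5;-0.12 0 0.03 0 -0.19 0 -0.5;-0.158 0.001 0.044 0 -0.27 0.002 -0.5;-0.16 0.001 0.042 0 -0.35 0.002 -0.5;-0.162 0.001 0.04 0 -0.43 0.002 -0.5;-0.164 0.001 0.039 0 -0.51 0.002 -0.5;-0.166 0.001 0.038 0 -0.59 0.002 -0.5;-0.167 0.001 0.036 0 -0.66 0.002 -0.5;-0.168 0.001 0.034 0 -0.73 0.002 -0.5;-0.169 0.001 0.032 0 -0.8 0.002 -0.5;-0.169 0.001 0.031 0 -0.832 0.002 -0.5"

```text
clock: 7.37
ee_pos: [0.5683, -0.0372, 0.1436]
orientation: [0.661, 0.667, -0.242, 0.245]
wrist_force: [-0.1, 0.1, -4.0]
width: 0.611
```

```bash
python3 - <<'E'
from h import *
o=st(); snap('scene','scene4')
c=np.load('pics/scene4.npz')['color']; cv2.imwrite('pics/scene4c.png',cv2.resize(c[120:250,150:300,::-1],None,fx=4,fy=4,interpolation=cv2.INTER_CUBIC))
for ph in (-50,-60,-70,-78): 
    Rp=tilt(ph,90); zz=Rp.as_matrix()[:,2]; inc(np.array([.568,-.037,.15])+.008*zz,Rp)
E
```

```text
{'clock': 7.3667, 'q': [-0.7052, 0.721, 0.4775, 2.0514, 0.5558, 0.7297, -0.7663], 'ee_pos': [0.5683, -0.0372, 0.1436], 'orientation': [0.6614, 0.6665, -0.2419, 0.2445], 'wrist_force': [-0.1463, 0.0753, -4.0397], 'ft_torque': [1.2352, 0.0116, -0.0494], 'width': 0.6108}
INC [-0.0253, -0.0003, 0.0076, 0.0048, -0.1057, 0.0081] rows 0.3 1.3
INC [-0.0286, -0.0004, 0.0068, 0.0055, -0.2168, 0.0077] rows 0.3 2.7
INC [-0.0318, -0.0004, 0.0053, 0.0062, -0.3279, 0.0072] rows 0.3 4.1
INC [-0.0341, -0.0004, 0.0038, 0.0067, -0.4168, 0.0068] rows 0.3 5.2
```

View pics/scene4c.png

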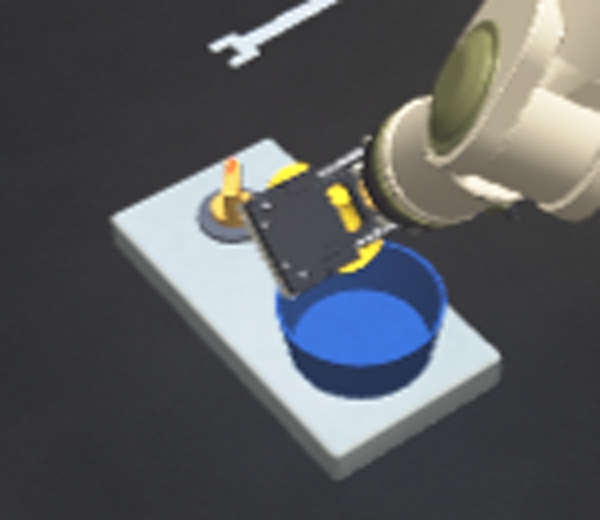

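The cup mouth is over the bowl with no balls out yet. Continuing slowly.

Emit:
apply_moves:
  increments: "-0.008 0 0.002 0 -0.03 0 -0.5;-0.016 0 0.004 0 -0.06 0 -0.5;-0.025 0 0.007 0.005 -0.09 0.008 -0.5;-0.025 0 0.007 0.005 -0.12 0.008 -0.5;-0.026 0 0.007 0.005 -0.15 0.008 -0.5;-0.027 0 0.007 0.005 -0.18 0.008 -0.5;-0.029 0 0.007 0.005 -0.22 0.008 -0.5;-0.03 0 0.006 0.005 -0.26 0.008 -0.5;-0.031 0 0.006 0.006 -0.3 0.007 -0.5;-0.032 0 0.005 0.006 -0.34 0.007 -0.5;-0.033 0 0.004 0.006 -0.38 0.007 -0.5;-0.034 0 0.004 0.006 -0.417 0.007 -0.5"

```text
clock: 8.42
ee_pos: [0.5681, -0.0445, 0.1472]
orientation: [0.549, 0.55, -0.445, 0.445]
wrist_force: [0.1, -0.3, -2.8]
width: 0.607
```

```bash
python3 - <<'E'
from h import *
o=st(); snap('scene','scene5'); snap('wrist','wrist5')
c=np.load('pics/scene5.npz')['color']; cv2.imwrite('pics/scene5c.png',cv2.resize(c[120:250,150:300,::-1],None,fx=4,fy=4,interpolation=cv2.INTER_CUBIC))
for ph in (-78,-84): 
    Rp=tilt(ph,90); zz=Rp.as_matrix()[:,2]; inc(np.array([.568,-.037,.15])+.008*zz,Rp)
E
```

```text
{'clock': 8.4167, 'q': [-0.9542, 1.1244, 0.6722, 1.9819, 0.6938, 1.0074, -1.0282], 'ee_pos': [0.5681, -0.0445, 0.1472], 'orientation': [0.5492, 0.5498, -0.445, 0.445], 'wrist_force': [0.1138, -0.2517, -2.7722], 'ft_torque': [1.4759, -0.0591, -0.0282], 'width': 0.6074}
INC [-0.0068, 0.0004, 0.0005, 0.0009, 0.0003, 0.0023] rows 0.1 0.0
INC [-0.0089, 0.0004, 0.0004, 0.001, -0.0664, 0.0022] rows 0.1 0.8
```

View pics/scene5c.png

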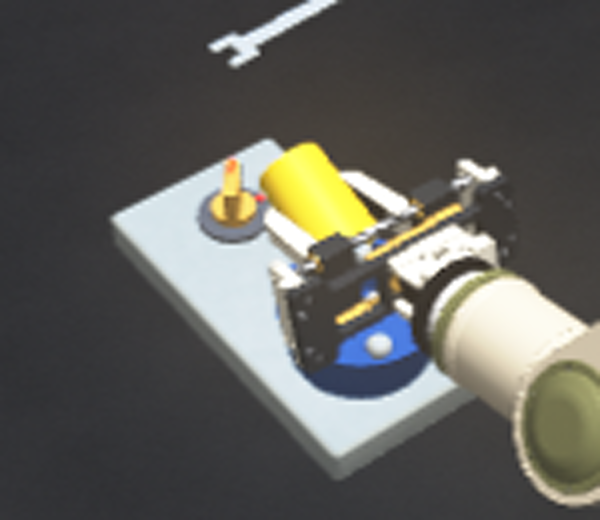

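View pics/wrist5.png

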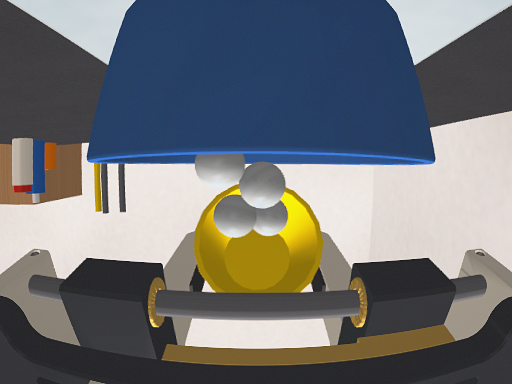

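The pour is under way: one ball is in the bowl at crop (379,345), and more are at the lip.

Emit:
apply_moves:
  increments: "-0.007 0 0 0 0 0 -0.5;-0.007 0 0 0 0 0 -0.5;-0.007 0 0 0 -0.02 0 -0.5;-0.008 0 0 0 -0.04 0 -0.5;-0.009 0 0 0 -0.066 0 -0.5;-0.009 0 0 0 -0.066 0 -0.5"

```text
clock: 9.02
ee_pos: [0.5677, -0.0442, 0.148]
orientation: [0.523, 0.527, -0.474, 0.473]
wrist_force: [-0.7, -0.3, -1.4]
width: 0.608
```

```bash
python3 - <<'E'
from h import *
o=st(); snap('scene','scene6'); snap('wrist','wrist6')
E
```

```text
{'clock': 9.0167, 'q': [-0.974, 1.1948, 0.6901, 1.9678, 0.7053, 1.0556, -1.05], 'ee_pos': [0.5677, -0.0442, 0.148], 'orientation': [0.523, 0.527, -0.4742, 0.4731], 'wrist_force': [-0.6825, -0.2641, -1.4233], 'ft_torque': [1.2408, -0.1146, 0.0088], 'width': 0.6078}
```

View pics/wrist6.png

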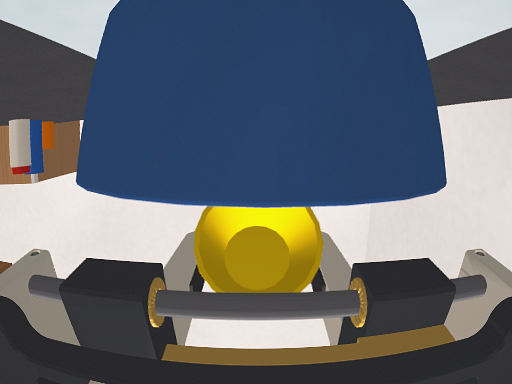

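View pics/scene6.png

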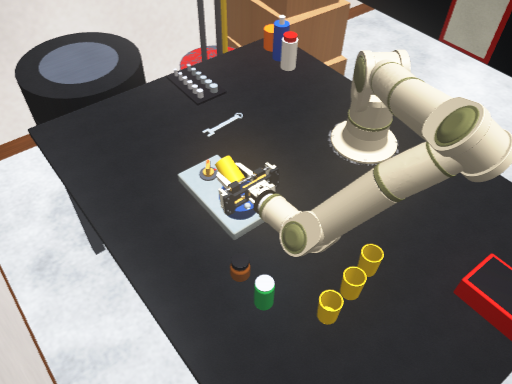

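The cup looks empty, and the wrist load of 1.4 N fits an empty cup (about 1.2 N). Returning.

```bash
python3 - <<'E'
from h import *; from kin import *
o=get_obs();q=o['q']
def go(n,P,Rt):
    global q
    q,e,a=follow(q,P,Rt); print(n,np.array(P).round(3),q.round(2),'err',e.round(4),a.round(2))
for P,ph,az in (([.568,.0,.24],-25,90),([.54,.14,.24],25,108),([.49,.303,.14],35,125),([.49,.303,.046],35,125)):
    Rp=tilt(ph,az); zz=Rp.as_matrix()[:,2]; T=np.array(P)+.008*zz; go(ph,T,Rp); 
    if ph==-25: inc(T,Rp)
E
```

```text
-25 [ 0.568 -0.003  0.233] [-0.6   0.49  0.39  1.97  0.33  0.85 -0.48] err 0.0 0.0
INC [-0.1977, -0.0001, -0.1247, -0.0002, 0.6555, 0.0031] rows 2.2 8.2
25 [0.539 0.143 0.233] [ 0.01  0.47 -0.19  1.95 -0.47  0.86  0.49] err 0.0 0.0
35 [0.487 0.307 0.133] [-0.09  0.69 -0.38  1.96 -0.55  0.74  0.65] err 0.0 0.0
35 [0.487 0.307 0.039] [-0.08  0.84 -0.4   1.98 -0.56  0.58  0.74] err 0.0 0.0
```

Emit:
apply_moves:
  increments: "-0.06 0 -0.02 0 0.05 0 -0.5;-0.12 0 -0.05 0 0.13 0 -0.5;-0.16 0 -0.08 0 0.21 0 -0.5;-0.198 0 -0.125 0 0.29 0 -0.5;-0.198 0 -0.125 0 0.37 0 -0.5;-0.198 0 -0.125 0 0.45 0 -0.5;-0.198 0 -0.125 0 0.53 0 -0.5;-0.198 0 -0.125 0 0.61 0 -0.5;-0.198 0 -0.125 0 0.656 0 -0.5"

```text
clock: 9.87
ee_pos: [0.5681, -0.0053, 0.2358]
orientation: [0.691, 0.691, -0.15, 0.151]
wrist_force: [0.5, 0.2, -1.1]
width: 0.61
```

```bash
python3 - <<'E'
from h import *; from kin import *
o=st(); snap('scene','scene7'); snap('side','side7')
Rp=tilt(25,108); zz=Rp.as_matrix()[:,2]; inc(np.array([.54,.14,.24])+.008*zz,Rp)
c=np.load('pics/side7.npz')['color']; cv2.imwrite('pics/side7c.png',cv2.resize(c[130:250,180:290,::-1],None,fx=5,fy=5,interpolation=cv2.INTER_CUBIC))
E
```

```text
{'clock': 9.8667, 'q': [-0.6121, 0.4843, 0.4167, 1.9741, 0.3063, 0.8431, -0.4488], 'ee_pos': [0.5681, -0.0053, 0.2358], 'orientation': [0.6912, 0.6907, -0.15, 0.1506], 'wrist_force': [0.4513, 0.2292, -1.1098], 'ft_torque': [0.4426, -0.0942, 0.0172], 'width': 0.61}
INC [0.3453, -0.0738, -0.1511, 0.0006, 0.5484, -0.2097] rows 3.7 7.4
```

View pics/side7c.png

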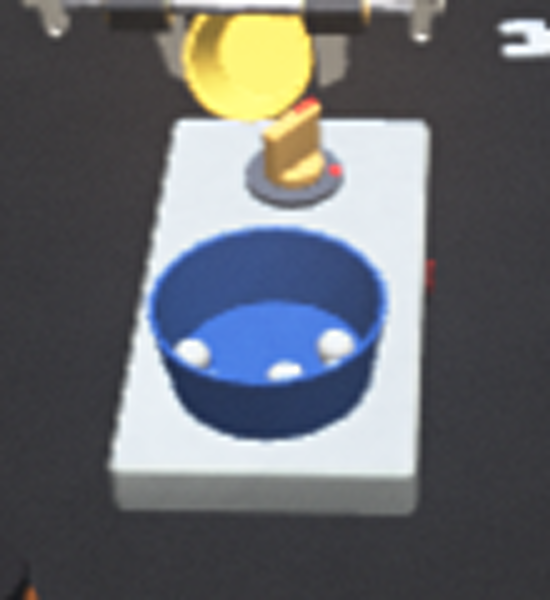

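View pics/scene7.png

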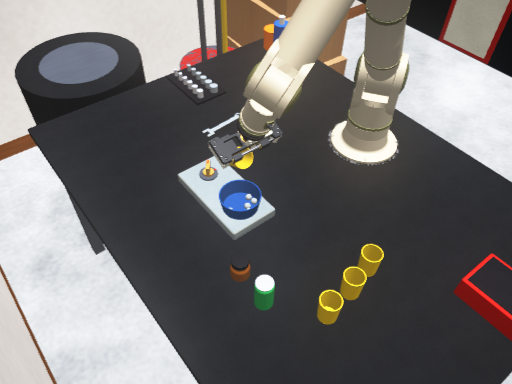

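The cup is empty, no balls show on the bench, and at least three are visible in the bowl. I'll confirm the count from above later.

Emit:
apply_moves:
  increments: "0.08 -0.015 -0.03 0 0.08 -0.03 -0.5;0.16 -0.03 -0.06 0 0.155 -0.06 -0.5;0.23 -0.05 -0.1 0 0.23 -0.09 -0.5;0.3 -0.065 -0.13 0 0.305 -0.12 -0.5;0.345 -0.074 -0.15 0 0.38 -0.145 -0.5;0.345 -0.074 -0.15 0 0.455 -0.175 -0.5;0.345 -0.074 -0.15 0 0.53 -0.205 -0.5;0.345 -0.074 -0.15 0 0.548 -0.21 -0.5"

```text
clock: 10.63
ee_pos: [0.5386, 0.1407, 0.2307]
orientation: [0.574, 0.789, 0.128, -0.177]
wrist_force: [-0.1, -0.7, -0.9]
width: 0.607
```

```bash
python3 - <<'E'
from h import *
o=st(); snap('wrist','wrist8')
Rp=tilt(35,125); zz=Rp.as_matrix()[:,2]; inc(np.array([.49,.303,.10])+.008*zz,Rp)
E
```

```text
{'clock': 10.6333, 'q': [0.0027, 0.4693, -0.1608, 1.9549, -0.4828, 0.8634, 0.513], 'ee_pos': [0.5386, 0.1407, 0.2307], 'orientation': [0.5738, 0.7894, 0.1276, -0.1772], 'wrist_force': [-0.109, -0.7327, -0.9124], 'ft_torque': [-0.6066, -0.2797, 0.0274], 'width': 0.6068}
INC [0.2505, 0.0078, 0.4946, 0.0933, 0.1077, -0.1662] rows 5.3 2.8
```

View pics/wrist8.png

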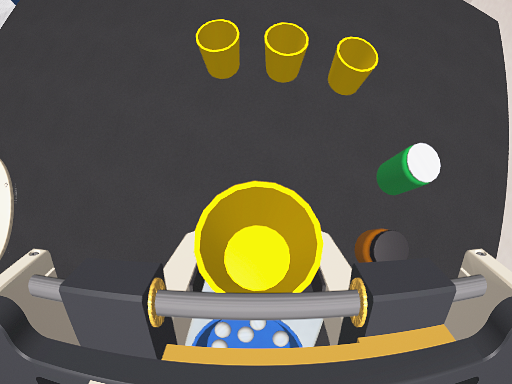

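The cup is empty and hasn't shifted in the grip. Five balls show in the bowl, which is partly hidden.

Emit:
apply_moves:
  increments: "0.05 0.002 0.1 0.02 0.02 -0.033 -0.5;0.1 0.004 0.2 0.04 0.043 -0.066 -0.5;0.15 0.005 0.3 0.056 0.065 -0.1 -0.5;0.2 0.006 0.4 0.075 0.086 -0.133 -0.5;0.25 0.008 0.494 0.093 0.108 -0.166 -0.5;0.25 0.008 0.494 0.093 0.108 -0.166 -0.5;0.25 0.008 0.494 0.093 0.108 -0.166 -0.5"

```text
clock: 11.27
ee_pos: [0.4835, 0.3098, 0.0906]
orientation: [0.439, 0.846, 0.136, -0.27]
wrist_force: [-0.4, -0.3, -0.9]
width: 0.611
```

```bash
python3 - <<'E'
from h import *
o=st(); Rp=tilt(35,125)
print((Rp.inv()*R.from_quat(o['orientation'])).as_rotvec(degrees=True))
inc([o['ee_pos'][0],o['ee_pos'][1],.0415],Rp)
E
```

```text
{'clock': 11.2667, 'q': [-0.1094, 0.7588, -0.3662, 1.9748, -0.5756, 0.675, 0.7105], 'ee_pos': [0.4835, 0.3098, 0.0906], 'orientation': [0.4385, 0.8464, 0.136, -0.2697], 'wrist_force': [-0.3882, -0.2512, -0.8552], 'ft_torque': [-0.5268, -0.4605, 0.0166], 'width': 0.6106}
[ 0.49202073  0.16255473 -0.06856695]
INC [-0.0707, 0.0008, 0.1004, -0.0055, -0.0018, 0.0008] rows 1.2 0.1
```

```bash
python3 - <<'E'
from h import *
o=get_obs(); Rp=R.from_quat([.441,.8462,.1395,-.2645])
for z in (.047,.0405): inc([o['ee_pos'][0],o['ee_pos'][1],z],Rp)
E
```

```text
INC [-0.0628, 0.0007, 0.0891, -0.0076, -0.004, 0.0007] rows 1.0 0.1
INC [-0.0721, 0.0008, 0.1024, -0.0076, -0.004, 0.0007] rows 1.2 0.1
```

Emit:
apply_moves:
  increments: "-0.02 0 0.03 -0.003 -0.002 0 -0.5;-0.042 0 0.06 -0.006 -0.003 0 -0.5;-0.063 0 0.089 -0.0076 -0.004 0 -0.5;-0.068 0 0.096 -0.0076 -0.004 0 -0.5;-0.072 0 0.1024 -0.0076 -0.004 0 -0.5;-0.072 0 0.1024 -0.0076 -0.004 0 -0.5;-0.072 0 0.1024 -0.0076 -0.004 0 -0.5"

```text
clock: 11.85
ee_pos: [0.4836, 0.3096, 0.0414]
orientation: [0.441, 0.847, 0.14, -0.264]
wrist_force: [0.4, -0.0, -1.1]
width: 0.607
```

```bash
python3 - <<'E'
from h import *
st(); snap('side','side9'); c=np.load('pics/side9.npz')['color']; cv2.imwrite('pics/side9c.png',cv2.resize(c[230:384,150:330,::-1],None,fx=4,fy=4,interpolation=cv2.INTER_CUBIC)[:600])
E
```

```text
{'clock': 11.85, 'q': [-0.0989, 0.8353, -0.3843, 1.9939, -0.5924, 0.5746, 0.7633], 'ee_pos': [0.4836, 0.3096, 0.0414], 'orientation': [0.4407, 0.8465, 0.1397, -0.264], 'wrist_force': [0.4177, -0.0355, -1.1399], 'ft_torque': [-0.5742, -0.5368, 0.0072], 'width': 0.6073}
```

View pics/side9c.png

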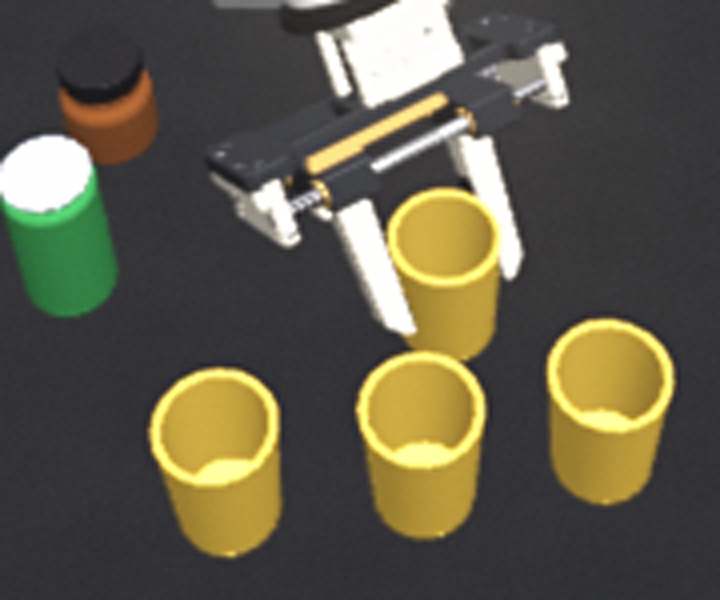

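Emit:
apply_moves:
  increments: "-0.002 0 0.003 0 0 0 -0.5;-0.004 0 0.005 0 0 0 -0.5;-0.004 0 0.005 0 0 0 -0.5;-0.004 0 0.005 0 0 0 -0.5"

```text
clock: 12.23
ee_pos: [0.484, 0.3099, 0.0398]
orientation: [0.44, 0.847, 0.14, -0.264]
wrist_force: [-0.2, -1.1, 5.8]
width: 0.607
```

Contact (+5.8 N). Releasing and backing out.

Emit:
apply_moves:
  increments: "0 0 0 0 0 0 0;0 0 0 0 0 0 0.3;0 0 0 0 0 0 0.5;0 0 0 0 0 0 0.8;0 0 0 0 0 0 1;0 0 0 0 0 0 1;0 0 0 0 0 0 1"

```text
clock: 12.82
ee_pos: [0.4839, 0.3099, 0.0397]
orientation: [0.44, 0.847, 0.14, -0.264]
wrist_force: [-0.1, -0.1, -0.2]
width: 0.96
```

Emit:
apply_moves:
  increments: "0 0 -0.06 0 0 0 1;0 0 -0.13 0 0 0 1;0 0 -0.22 0 0 0 1;0 0 -0.31 0 0 0 1;0 0 -0.4 0 0 0 1;0 0 -0.4 0 0 0 1"

```text
clock: 13.32
ee_pos: [0.5405, 0.2317, 0.1756]
orientation: [0.442, 0.847, 0.142, -0.26]
wrist_force: [0.9, 0.6, -1.1]
width: 0.999
```

```bash
python3 - <<'E'
from h import *
st(); snap('side','side10'); snap('wrist','wrist10')
E
```

```text
{'clock': 13.3167, 'q': [-0.0129, 0.6531, -0.2972, 1.8595, -0.4979, 0.9175, 0.6984], 'ee_pos': [0.5405, 0.2317, 0.1756], 'orientation': [0.442, 0.8466, 0.1425, -0.2599], 'wrist_force': [0.9278, 0.6177, -1.0689], 'ft_torque': [-0.4408, -0.4751, -0.006], 'width': 0.9988}
```

View pics/side10.png

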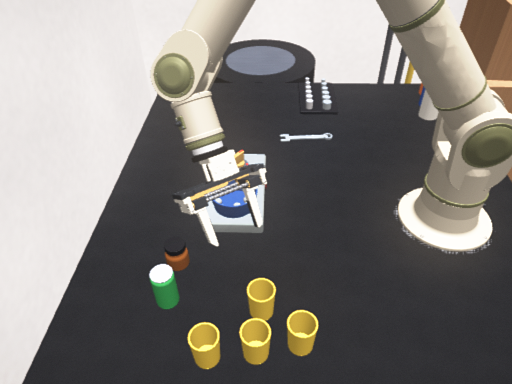

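View pics/wrist10.png

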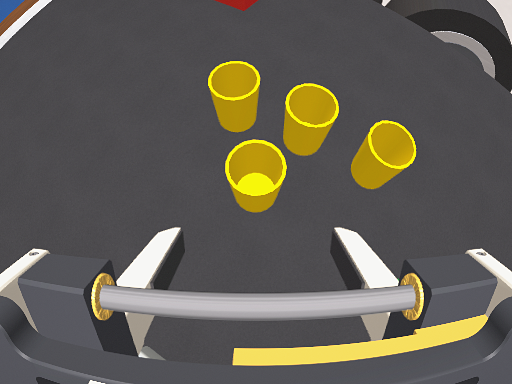

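The cup stands upright, empty and released. Next, the screw.

```bash
cat >> h.py <<'E'
def down(al): return axes([0,0,-1],[np.sin(al),-np.cos(al),0])
E
python3 - <<'E'
from h import *; from kin import *
o=get_obs();q=o['q']
def go(n,P,Rt):
    global q
    q,e,a=follow(q,P,Rt); print(n,np.array(P).round(3),q.round(2),'err',e.round(4),a.round(2))
go('up',[.56,.03,.28],down(1.6)); inc([.56,.03,.28],down(1.6))
go('abv',[.569,-.159,.24],down(.95))
go('dn',[.569,-.159,.073],down(.95))
for a in (.5,0,-.1,.5,1,1.57,1.7): go(a,[.569,-.159,.073],down(a))
E
```

```text
up [0.56 0.03 0.28] [-0.28  0.35  0.17  1.93 -0.07  0.87 -0.05] err 0.0 0.0
INC [-0.2171, -0.2418, -0.4809, -0.1074, -0.3759, 0.3587] rows 5.6 6.7
abv [ 0.569 -0.159  0.24 ] [-0.07  0.44  0.35  1.92 -0.2   0.81 -0.23] err 0.0 0.0
dn [ 0.569 -0.159  0.073] [ 0.03  0.67  0.23  2.04 -0.31  0.47 -0.14] err 0.0 0.0
0.5 [ 0.569 -0.159  0.073] [-0.05  0.68  0.34  2.05 -0.47  0.49 -0.43] err 0.0 0.0
0 [ 0.569 -0.159  0.073] [-0.14  0.71  0.48  2.05 -0.64  0.53 -0.76] err 0.0 0.0
-0.1 [ 0.569 -0.159  0.073] [-0.15  0.71  0.51  2.05 -0.67  0.54 -0.83] err 0.0 0.0
0.5 [ 0.569 -0.159  0.073] [-0.05  0.68  0.34  2.05 -0.47  0.49 -0.43] err 0.0 0.0
1 [ 0.569 -0.159  0.073] [ 0.03  0.66  0.21  2.04 -0.29  0.47 -0.1 ] err 0.0 0.0
1.57 [ 0.569 -0.159  0.073] [ 0.13  0.65  0.06  2.03 -0.09  0.46  0.26] err 0.0 0.0
1.7 [ 0.569 -0.159  0.073] [ 0.16  0.65  0.03  2.03 -0.04  0.46  0.35] err 0.0 0.0
```

Emit:
apply_moves:
  increments: "-0.036 -0.04 -0.08 -0.015 -0.054 0.051 1;-0.072 -0.08 -0.16 -0.031 -0.107 0.102 1;-0.108 -0.12 -0.24 -0.046 -0.161 0.154 1;-0.145 -0.161 -0.32 -0.061 -0.215 0.205 1;-0.181 -0.2 -0.4 -0.077 -0.269 0.256 1;-0.217 -0.242 -0.481 -0.092 -0.322 0.307 1;-0.217 -0.242 -0.481 -0.1074 -0.376 0.359 1;-0.217 -0.242 -0.481 -0.1074 -0.376 0.359 1"

```text
clock: 14.08
ee_pos: [0.559, 0.0334, 0.2801]
orientation: [0.697, 0.717, -0.0, 0.001]
wrist_force: [0.1, 1.7, -0.4]
width: 1.001
```

```bash
python3 - <<'E'
from h import *; from kin import *
o=st(); snap('wrist','wrist11')
inc([.569,-.159,.2],down(.95))
E
```

```text
{'clock': 14.0833, 'q': [-0.2769, 0.3448, 0.1541, 1.9324, -0.0648, 0.868, -0.062], 'ee_pos': [0.559, 0.0334, 0.2801], 'orientation': [0.6972, 0.7169, -0.0003, 0.0013], 'wrist_force': [0.0793, 1.7491, -0.4481], 'ft_torque': [0.073, -0.0834, -0.0019], 'width': 1.0009}
INC [-0.4825, 0.0088, 0.1973, -0.0014, -0.0004, 0.4184] rows 5.0 5.3
```

View pics/wrist11.png

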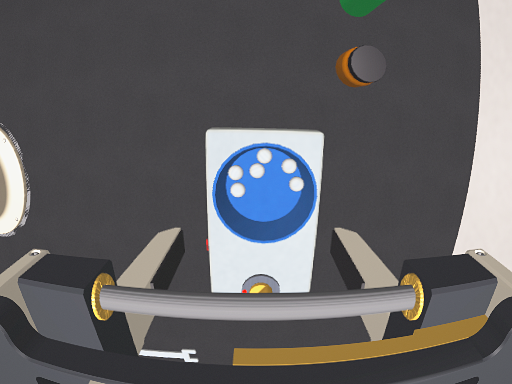

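All six balls are in the bowl, at (264,156), (289,166), (235,173), (257,171), (237,190) and (296,184). Moving above the screw.

Emit:
apply_moves:
  increments: "-0.08 0 0 0 0 0.07 1;-0.17 0 0.01 0 0 0.14 1;-0.26 0.005 0.03 0 0 0.22 1;-0.34 0.006 0.06 0 0 0.3 1;-0.42 0.008 0.1 0 0 0.37 1;-0.483 0.009 0.14 -0.001 0 0.418 1;-0.483 0.009 0.197 -0.001 0 0.418 1;-0.483 0.009 0.197 -0.001 0 0.418 1"

```text
clock: 14.8
ee_pos: [0.5663, -0.1597, 0.1948]
orientation: [0.889, 0.458, -0.003, -0.004]
wrist_force: [-0.2, 1.0, 0.9]
width: 1.002
```

```bash
python3 - <<'E'
from h import *; from kin import *
o=st(); 
for n in ('wrist','side','scene'): snap(n,n+'12')
c=np.load('pics/side12.npz')['color']; cv2.imwrite('pics/side12c.png',cv2.resize(c[120:220,190:290,::-1],None,fx=6,fy=6,interpolation=cv2.INTER_CUBIC))
c=np.load('pics/scene12.npz')['color']; cv2.imwrite('pics/scene12c.png',cv2.resize(c[120:220,165:265,::-1],None,fx=6,fy=6,interpolation=cv2.INTER_CUBIC))
E
```

```text
{'clock': 14.8, 'q': [-0.0356, 0.4966, 0.3126, 1.9605, -0.225, 0.7275, -0.2069], 'ee_pos': [0.5663, -0.1597, 0.1948], 'orientation': [0.8888, 0.4582, -0.003, -0.0039], 'wrist_force': [-0.2228, 1.0012, 0.9306], 'ft_torque': [0.0535, 0.0439, -0.0063], 'width': 1.0017}
```

View pics/wrist12.png

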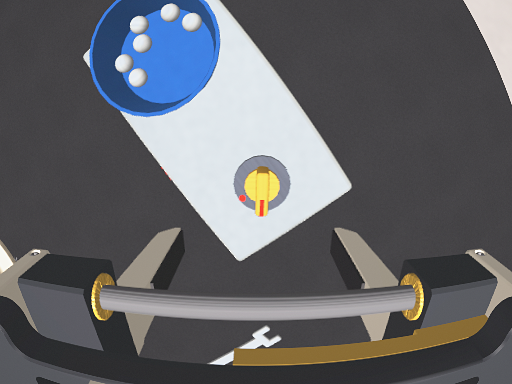

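View pics/side12c.png

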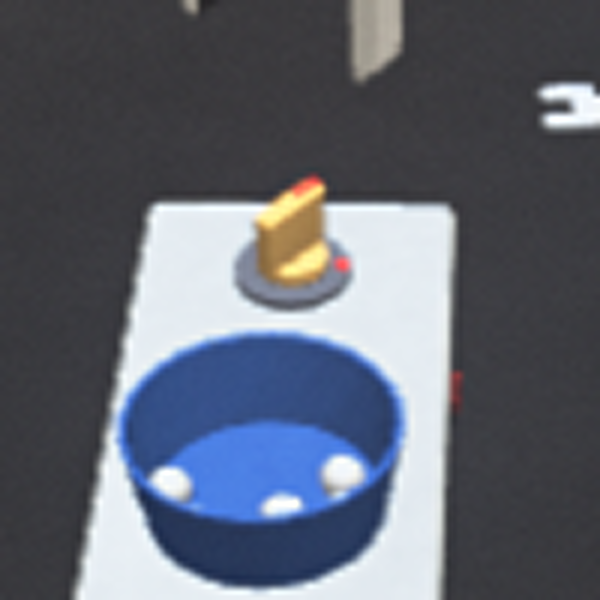

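View pics/scene12c.png

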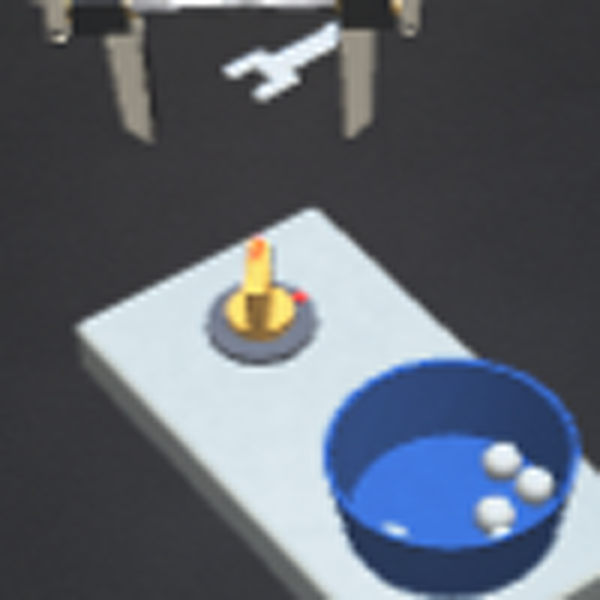

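```bash
python3 - <<'E'
from h import *
c=np.load('pics/wrist12.npz')['color']; cv2.imwrite('pics/wrist12c.png',cv2.resize(c[140:230,220:310,::-1],None,fx=6,fy=6,interpolation=cv2.INTER_CUBIC))
E
```

```text
(no output)
```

View pics/wrist12c.png

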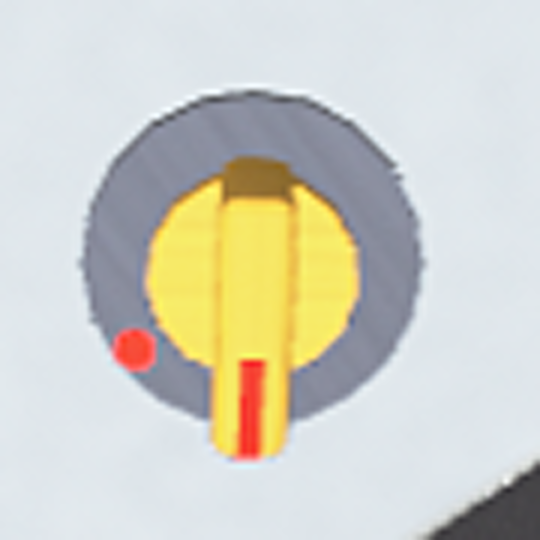

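```bash
python3 - <<'E'
from h import *
W=lambda x,y,z: atz('wrist12',220+(x+.5)/6-.5,140+(y+.5)/6-.5,z,True).round(4)
a=W(257,198,.091);b=W(248,458,.091); print(a,b,(a+b)/2,np.linalg.norm(a-b),'theta',np.arctan2(a[1]-b[1],a[0]-b[0]))
d=W(252,275,.059);r=W(134,350,.055);c=W(252,256,.055);print('disc',d,'collar',c,'dot',r,'dotdir',np.arctan2(d[1]-r[1],d[0]-r[0]))
o=get_obs();print(R.from_quat(o['orientation']).as_matrix()[:,0], 'tool x ang')
E
```

```text
[ 0.5832 -0.1423  0.091 ] [ 0.5583 -0.1752  0.091 ] [ 0.57075 -0.15875  0.091  ] 0.04126039263022106 theta 0.9229326669088477
disc [ 0.5708 -0.1587  0.059 ] collar [ 0.5722 -0.1569  0.055 ] dot [ 0.5458 -0.1588  0.055 ] dotdir 0.003999978666871021
[0.57856219 0.81563781 0.00087025] tool x ang
```

```bash
python3 - <<'E'
from h import *
inc([.570,-.159,.11],down(.923)); inc([.570,-.159,.0735],down(.923))
E
```

```text
INC [-0.0004, 0.0041, 0.2237, -0.0023, -0.0005, 0.0196] rows 2.1 0.2
INC [-0.0004, 0.0045, 0.315, -0.0023, -0.0005, 0.0196] rows 3.0 0.2
```

Emit:
apply_moves:
  increments: "0 0.004 0.06 -0.002 0 0.02 1;0 0.004 0.12 -0.002 0 0.02 1;0 0.004 0.18 -0.002 0 0.02 1;0 0.004 0.224 -0.002 0 0.02 1;0 0.004 0.27 -0.002 0 0.02 1;0 0.004 0.29 -0.002 0 0.02 1;0 0.004 0.305 -0.002 0 0.02 1;0 0.0045 0.315 -0.002 0 0.02 1;0 0.0045 0.315 -0.002 0 0.02 1;0 0.0045 0.315 -0.002 0 0.02 1"
  grip_force: 25

```text
clock: 15.78
ee_pos: [0.5706, -0.1588, 0.0743]
orientation: [0.895, 0.445, 0.001, -0.0]
wrist_force: [-0.0, -0.5, 0.1]
width: 0.994
```

```bash
python3 - <<'E'
from h import *
st(); inc([.570,-.159,.0735],down(.923))
E
```

```text
{'clock': 15.7833, 'q': [0.026, 0.664, 0.2256, 2.0381, -0.3117, 0.4705, -0.1636], 'ee_pos': [0.5706, -0.1588, 0.0743], 'orientation': [0.8954, 0.4452, 0.0008, -0.0002], 'wrist_force': [-0.0074, -0.4864, 0.0953], 'ft_torque': [-0.0381, -0.0182, 0.0786], 'width': 0.9943}
INC [-0.0013, -0.0009, 0.002, 0.0002, -0.001, -0.0001] rows 0.0 0.0
```

Good, so closing on the bar.

Emit:
apply_moves:
  increments: "-0.001 0 0.001 0 0 0 0.5;-0.001 0 0.001 0 0 0 0;-0.001 0 0.001 0 0 0 -0.5;-0.001 0 0.001 0 0 0 -1;-0.001 0 0.001 0 0 0 -1;-0.001 0 0.001 0 0 0 -1;-0.001 0 0.001 0 0 0 -1;-0.001 0 0.001 0 0 0 -1;-0.001 0 0.001 0 0 0 -1;-0.001 0 0.001 0 0 0 -1;-0.001 0 0.001 0 0 0 -1"
  grip_force: 25

```text
clock: 16.7
ee_pos: [0.5703, -0.1591, 0.0739]
orientation: [0.895, 0.445, 0.001, -0.0]
wrist_force: [0.9, -0.8, 0.6]
width: 0.26
```

```bash
python3 - <<'E'
from h import *
o=st(); X=R.from_quat(o['orientation']).as_matrix()[:,0]; print('alpha',np.arctan2(X[1],X[0]))
for a in (.5,.15): inc(o['ee_pos'],down(a))
E
```

```text
{'clock': 16.7, 'q': [0.027, 0.6646, 0.225, 2.0386, -0.3117, 0.4695, -0.163], 'ee_pos': [0.5703, -0.1591, 0.0739], 'orientation': [0.8954, 0.4452, 0.0007, -0.0002], 'wrist_force': [0.8806, -0.8011, 0.5992], 'ft_torque': [-0.0179, -0.0041, 0.0482], 'width': 0.26}
alpha 0.9228810645434564
INC [0.0, 0.0, 0.0, -0.0, -0.0009, 0.2692] rows 0.0 3.4
INC [0.0, 0.0, 0.0, -0.0002, -0.0009, 0.492] rows 0.0 6.2
```

Emit:
apply_moves:
  increments: "0 0 0 0 0 0 -1;0 0 0 0 0 0 -1;0 0 0 0 0 0 -1;0 0 0 0 0 0 -1;0 0 0 0 0 0 -1"

```text
clock: 17.12
ee_pos: [0.5706, -0.1594, 0.0739]
orientation: [0.895, 0.445, 0.001, 0.0]
wrist_force: [1.2, -1.9, -1.6]
width: 0.126
```

```bash
python3 - <<'E'
from h import *
o=st(); snap('wrist','wrist13')
X=R.from_quat(o['orientation']).as_matrix()[:,0]; print('alpha',np.arctan2(X[1],X[0]))
E
```

```text
{'clock': 17.1167, 'q': [0.0271, 0.6646, 0.2251, 2.0384, -0.3117, 0.4691, -0.163], 'ee_pos': [0.5706, -0.1594, 0.0739], 'orientation': [0.8954, 0.4452, 0.0009, 0.0001], 'wrist_force': [1.1703, -1.9112, -1.5821], 'ft_torque': [-0.3132, -0.3524, -0.0532], 'width': 0.1261}
alpha 0.922747747503428
```

View pics/wrist13.png

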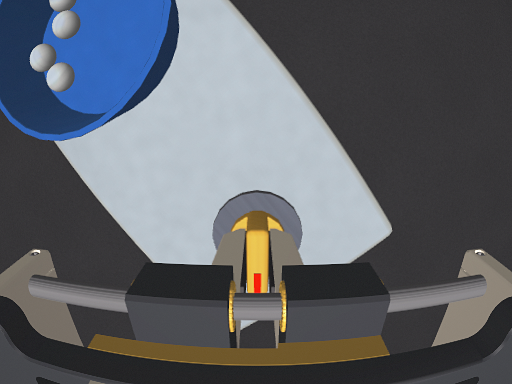

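Gripped (11.7 mm). The bar is centred between the pads. Turning clockwise.

Emit:
apply_moves:
  increments: "0 0 0 0 0 0.03 -1;0 0 0 0 0 0.08 -1;0 0 0 0 0 0.14 -1;0 0 0 0 0 0.2 -1;0 0 0 0 0 0.26 -1;0 0 0 0 0 0.32 -1;0 0 0 0 0 0.38 -1;0 0 0 0 0 0.43 -1;0 0 0 0 0 0.47 -1;0 0 0 0 0 0.492 -1;0 0 0 0 0 0.492 -1"

```text
clock: 18.08
ee_pos: [0.5711, -0.1601, 0.0739]
orientation: [0.997, 0.074, 0.001, 0.0]
wrist_force: [3.2, -4.3, -3.4]
width: 0.127
```

```bash
python3 - <<'E'
from h import *
o=st(); X=R.from_quat(o['orientation']).as_matrix()[:,0]; print('alpha',np.arctan2(X[1],X[0]))
inc([.5706,-.1594,.0739],down(0))
E
```

```text
{'clock': 18.0833, 'q': [-0.1058, 0.6974, 0.4332, 2.0464, -0.5788, 0.5149, -0.6709], 'ee_pos': [0.5711, -0.1601, 0.0739], 'orientation': [0.9972, 0.0742, 0.0012, 0.0005], 'wrist_force': [3.1882, -4.349, -3.4432], 'ft_torque': [-0.9772, -0.5977, -0.0456], 'width': 0.127}
alpha 0.14863184428344461
INC [-0.0009, -0.0018, -0.0, 0.0006, -0.0015, 0.0946] rows 0.0 1.2
```

Emit:
apply_moves:
  increments: "0 0 0 0 0 0.03 -1;0 0 0 0 0 0.05 -1;0 0 0 0 0 0.065 -1;0 0 0 0 0 0.08 -1;0 0 0 0 0 0.08 -1"
  grip_force: 40

```text
clock: 18.5
ee_pos: [0.5711, -0.1602, 0.0739]
orientation: [1.0, 0.011, 0.001, 0.001]
wrist_force: [1.9, -3.8, -2.3]
width: 0.125
```

```bash
cat > a.py <<'E'
from h import *
o=get_obs(); X=R.from_quat(o['orientation']).as_matrix()[:,0]; print('alpha',np.arctan2(X[1],X[0]),o['clock'],o['ee_pos'].round(4) if hasattr(o['ee_pos'],'round') else o['ee_pos'],np.round(o['wrist_force'],2),np.round(o['ft_torque'],3),o['width'])
E
python3 a.py
```

```text
alpha 0.021879420317802677 18.5 [ 0.5711 -0.1602  0.0739] [ 1.85 -3.82 -2.31] [-0.727 -0.396 -0.011] 0.12537690792934844
```

Emit:
apply_moves:
  increments: "0 0 0 0 0 0.01 -1;0 0 0 0 0 0.02 -1;0 0 0 0 0 0.03 -1;0 0 0 0 0 0.03 -1"

```text
clock: 18.83
ee_pos: [0.5711, -0.1603, 0.0739]
orientation: [1.0, -0.013, 0.001, 0.001]
wrist_force: [1.8, -3.0, -2.5]
width: 0.128
```

```bash
python3 a.py
```

```text
alpha -0.025435157755916312 18.8333 [ 0.5711 -0.1603  0.0739] [ 1.76 -2.99 -2.49] [-0.796 -0.393  0.643] 0.12769654282790505
```

Hard stop: the moment jumped from −0.01 to 0.64 N m at a bar angle of about 0. Looking once, then backing off.

```bash
python3 - <<'E'
from h import *
snap('side','side14');c=np.load('pics/side14.npz')['color']; cv2.imwrite('pics/side14c.png',cv2.resize(c[120:220,190:290,::-1],None,fx=6,fy=6,interpolation=cv2.INTER_CUBIC))
snap('wrist','wrist14')
inc([.5708,-.1597,.0739],down(.8))
E
```

```text
INC [-0.0008, -0.0014, -0.0, 0.0014, -0.0012, -0.5248] rows 0.0 6.6
```

View pics/side14c.png

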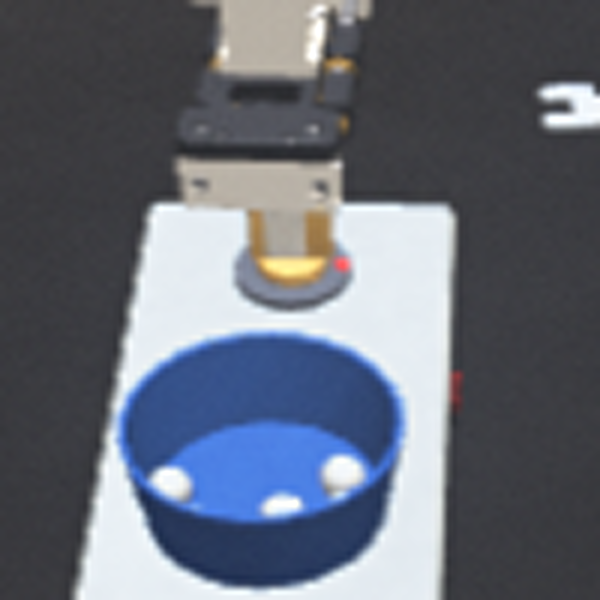

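View pics/wrist14.png

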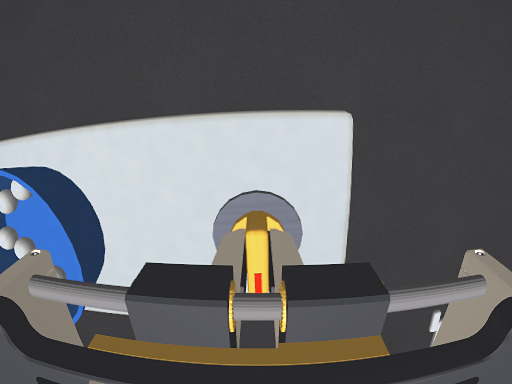

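The bar now lies along the cleaner's x, with its red end towards the red dot, so it is seated. Backing off anticlockwise.

Emit:
apply_moves:
  increments: "0 0 0 0 0 -0.03 -1;0 0 0 0 0 -0.08 -1;0 0 0 0 0 -0.14 -1;0 0 0 0 0 -0.2 -1;0 0 0 0 0 -0.26 -1;0 0 0 0 0 -0.32 -1;0 0 0 0 0 -0.38 -1;0 0 0 0 0 -0.44 -1;0 0 0 0 0 -0.49 -1;0 -0.001 0 0 0 -0.525 -1;0 -0.001 0 0 0 -0.525 -1"

```text
clock: 19.85
ee_pos: [0.5708, -0.1594, 0.0739]
orientation: [0.921, 0.39, 0.001, 0.0]
wrist_force: [2.1, -1.9, -1.6]
width: 0.125
```

```bash
python3 a.py; python3 - <<'E'
from h import *
o=get_obs(); inc(o['ee_pos'],down(1.573))
E
```

```text
alpha 0.8022524139995437 19.85 [ 0.5708 -0.1594  0.0739] [ 2.09 -1.88 -1.57] [-0.228 -0.297  0.013] 0.12503372865717285
INC [0.0, 0.0, 0.0, 0.0012, -0.0003, -0.4907] rows 0.0 6.2
```

Emit:
apply_moves:
  increments: "0 0 0 0 0 -0.03 -1;0 0 0 0 0 -0.08 -1;0 0 0 0 0 -0.14 -1;0 0 0 0 0 -0.2 -1;0 0 0 0 0 -0.26 -1;0 0 0 0 0 -0.32 -1;0 0 0 0 0 -0.38 -1;0 0 0 0 0 -0.43 -1;0 0 0 0 0 -0.47 -1;0 0 0 0 0 -0.491 -1;0 0 0 0 0 -0.491 -1;0 0 0 0 0 -0.491 -1"

```text
clock: 20.85
ee_pos: [0.57, -0.1591, 0.0738]
orientation: [0.707, 0.707, 0.0, -0.0]
wrist_force: [-1.5, 0.4, 2.0]
width: 0.128
```

```bash
python3 a.py; python3 - <<'E'
from h import *
for n in ('side','scene','wrist'): snap(n,n+'15')
c=np.load('pics/side15.npz')['color']; cv2.imwrite('pics/side15c.png',cv2.resize(c[120:220,190:290,::-1],None,fx=6,fy=6,interpolation=cv2.INTER_CUBIC))
E
```

```text
alpha 1.5709670011336057 20.85 [ 0.57   -0.1591  0.0738] [-1.55  0.35  2.  ] [0.022 0.436 0.022] 0.12797526530808684
```

View pics/side15c.png

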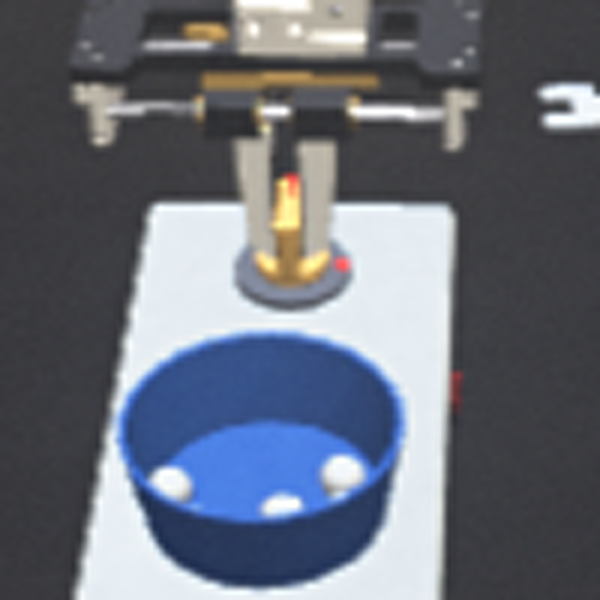

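View pics/wrist15.png

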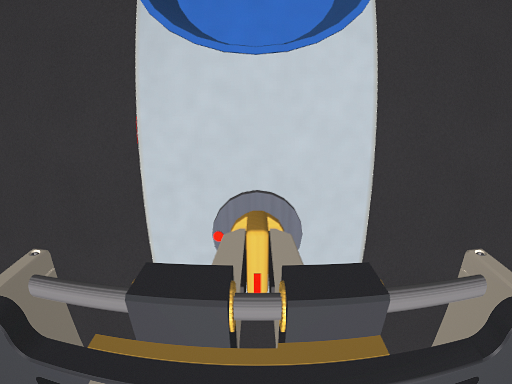

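View pics/scene15.png

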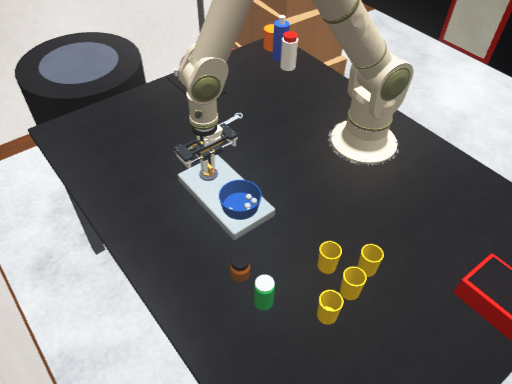

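The bar sits square along the cleaner's y, the red line points away from the bowl, and the dot is on the −x side at a right angle. The gripper still holds the bar, the cup is upright, and the bystanders haven't moved.

```bash
python3 -c "
from h import *
print(finish_job())"; python3 a.py
```

```text
the job is handed in; nothing more can be done
None
the job is handed in; nothing more can be done
```

I finished the whole job and handed it in at about 21 s of the 67 s allowed; the hand-in gave no verdict.

- **Pour:** all six balls went from the yellow cup into the blue bowl. I counted six in the bowl from the wrist camera, and the cup looked empty.
- **Cup:** it stands upright and released on the bench, within about 1 cm of where it started.
- **Thumbscrew:** I gripped the bar and turned it clockwise to the hard stop. There the moment jumped to about 0.64 N m with the tool at about 0 rad. I then backed it off anticlockwise. The tool's final angle was 1.571 rad, and the pictures show the bar at a right angle to the red dot.
- **Grip:** the gripper was still holding the bar at about 40 N when I handed in, with an opening of 11.9 mm on a 12 mm bar.
- **Bystanders:** the tin, jar, wrench and other cups look unmoved in the last picture.

No check failed. The stop angle itself is known only to about ±0.02 rad: the tool had turned slightly past zero when the torque rose, and I set the final angle from the cleaner's axes.

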